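# Load labels, scan, pack and scan a box of phials

## Task

Slide the label roll over the dispenser's upright spindle, right down onto its base, then open the box's record with the fixed scanner: squeeze its trigger fully, keep it squeezed for a second or two, and let it spring back. Next lay every loose phial into its own empty pocket of the box, flat on the pocket floor, all with their gold caps towards the gold-marked edge like the one already there. When the box is packed, squeeze the trigger fully for a second or two and release it once more to close the record; leave everything else on the table where it is.

Things in the scene. Friction and masses are not known exactly. Their poses are not given: they have to be found in the camera images.
- box: navy box fixed to the table, 220 (x) x 196 (y) x 35 mm high. Origin: centre of its underside, z up. Eight pockets with white floors: columns at x = -53 and +53, rows at y = -72, -24, 24, 72 mm (centres), each 94 (x) x 28 (y) mm, 8 mm deep: floor at z = 27, foam top at z = 35 mm; ribs between rows 20 mm. One is already filled, seven are free: any will do, one phial each. Gold strip at its -x edge
- gold_edge (a point): middle of the gold-marked edge of the box, at (-110, 0, 35) mm in the box frame; all caps point to this edge, along the box's -x
- filled (a point): middle of the phial already packed, at (53, 72, 38) mm in the box frame, cap to the gold edge; it is fixed and stays. A seated phial's axis is at z = 38 mm in the box frame, 14 mm of it stands above the foam, and the phial in the next row is 26 mm from its side: open the fingers only to about 35 mm there
- scanner: hand scanner clamped on its side on a steel plate 8 mm high, fixed to the table. Origin: on the table under the middle of its grip, z up. Black grip: a bar 90 (x) x 34 (y) x 30 mm (z) centred at (0, 0, 40) mm. Grey head at x = 45 to 101, y = -47 to +84 mm, up to 65 mm high, looking to +y. The orange trigger stands off the grip's +y side
- squeeze (a point): where to put the TCP for the squeeze, at (8, 8, 40) mm in the scanner frame: tool pointing down, fingers closing along the scanner's y, one on the grip's back (y = -17 mm), one on the trigger. Grip and trigger measure about 60 mm across here at rest (67 mm at the trigger's free end), 46 mm squeezed; come down with the gripper fully open
- trigger (a joint): angle of the sprung orange trigger, 0 at rest, 0.42 rad fully squeezed (its stop); squeezed from 0.33 up, released below 0.08. Lever 56 x 8 x 20 mm, upright hinge at (40, 22, 40) mm in the scanner frame, free end towards -x. At the squeeze point it moves 13 mm and takes 2 to 6 N; it springs back by itself. A grip of 30 N closes it
- label_roll: white roll of labels lying flat: a ring 54 mm across, bore 25 mm, 22 mm high, 80 g. Origin: centre of its underside, z up. Grip it across its outside; open the fingers to about 70 mm only, phials may lie close by
- spindle: upright spindle of the label dispenser, fixed to the table: blue round base 68 mm across and 12 mm high, aluminium shaft 18 mm across up to z = 42 mm, tapering to a tip at z = 55 mm. Origin: centre of the underside of the base, z up. The roll is home when it lies on the base (its origin at z = 12 mm, on the axis)
- phial1: one of four to six loose phials (None if absent) lying on the table: amber glass, blue band, square section 22 mm, 84 mm long, 60 g, round gold cap 18 mm across. Origin: on its axis at mid length, 11 mm above its support; x along the axis to the cap; glass from x = -42 to +20, cap to +42 mm. Grip the glass at the origin, fingertips at most 2 mm below the axis (else they meet the foam)
- phial2: one of four to six loose phials (None if absent) lying on the table: amber glass, blue band, square section 22 mm, 84 mm long, 60 g, round gold cap 18 mm across. Origin: on its axis at mid length, 11 mm above its support; x along the axis to the cap; glass from x = -42 to +20, cap to +42 mm. Grip the glass at the origin, fingertips at most 2 mm below the axis (else they meet the foam)
- phial3: one of four to six loose phials (None if absent) lying on the table: amber glass, blue band, square section 22 mm, 84 mm long, 60 g, round gold cap 18 mm across. Origin: on its axis at mid length, 11 mm above its support; x along the axis to the cap; glass from x = -42 to +20, cap to +42 mm. Grip the glass at the origin, fingertips at most 2 mm below the axis (else they meet the foam)
- phial4: one of four to six loose phials (None if absent) lying on the table: amber glass, blue band, square section 22 mm, 84 mm long, 60 g, round gold cap 18 mm across. Origin: on its axis at mid length, 11 mm above its support; x along the axis to the cap; glass from x = -42 to +20, cap to +42 mm. Grip the glass at the origin, fingertips at most 2 mm below the axis (else they meet the foam)
- phial5: one of four to six loose phials (None if absent) lying on the table: amber glass, blue band, square section 22 mm, 84 mm long, 60 g, round gold cap 18 mm across. Origin: on its axis at mid length, 11 mm above its support; x along the axis to the cap; glass from x = -42 to +20, cap to +42 mm. Grip the glass at the origin, fingertips at most 2 mm below the axis (else they meet the foam)
- phial6: one of four to six loose phials (None if absent) lying on the table: amber glass, blue band, square section 22 mm, 84 mm long, 60 g, round gold cap 18 mm across. Origin: on its axis at mid length, 11 mm above its support; x along the axis to the cap; glass from x = -42 to +20, cap to +42 mm. Grip the glass at the origin, fingertips at most 2 mm below the axis (else they meet the foam)
- tin: bystander: flat green tin, 48 mm across, 20 mm high, standing among the phials; leave it alone. Origin: centre of its underside
- tape_roll: bystander: yellow ring lying flat, 70 mm across, 48 mm high, beyond the phials. Origin: centre of its underside
- jar: bystander: white jar with blue cap, 60 mm across, 60 mm high, at the far side. Origin: centre of its underside
- marker: bystander: blue marker, 14 x 130 x 14 mm, lying close to the robot. Origin: centre of its underside, y along it
- carton: bystander: cardboard carton 80 x 120 x 60 mm at the far side. Origin: centre of its underside
- cup: bystander: white cup, 70 mm across, 80 mm high, right of the robot. Origin: centre of its underside
There are look-alikes about, which are no part of the job. What is shaped like the phial2 but red is not meant. Several things look just like the label_roll: the one meant starts farthest to the robot's right.

How it is judged (in metres and radians):
On the way, in this order (a step that is already met when the one before it is completed fails the run):
1. the label roll is on the spindle, down on its base (horizontal distance between label_roll and spindle below 0.007 m and z of label_roll in the frame of spindle below 0.016 m and angle between label_roll's own z axis and vertical below 0.12 rad), for 0.3 s.
2. the trigger is squeezed fully for 0.7 s (record opened) (value of joint trigger above 0.33 rad), for 0.7 s.
3. the trigger is released (value of joint trigger below 0.08 rad), for 0.2 s.
4. every phial present lies in a pocket of the box, cap towards the gold edge (z of phial1 in the frame of box between 0.033 and 0.0425 m and x of phial1 in the frame of box between -0.07 and 0.07 m and y of phial1 in the frame of box between -0.084 and 0.084 m and angle between the x axis of each of phial1, phial2, phial3, phial4, phial5, phial6 and the x axis of box, either way round below 0.15 rad and x of gold_edge in the frame of phial1 above 0.03 m and z of phial2 in the frame of box between 0.033 and 0.0425 m and x of phial2 in the frame of box between -0.07 and 0.07 m and y of phial2 in the frame of box between -0.084 and 0.084 m and x of gold_edge in the frame of phial2 above 0.03 m and z of phial3 in the frame of box between 0.033 and 0.0425 m and x of phial3 in the frame of box between -0.07 and 0.07 m and y of phial3 in the frame of box between -0.084 and 0.084 m and x of gold_edge in the frame of phial3 above 0.03 m and z of phial4 in the frame of box between 0.033 and 0.0425 m and x of phial4 in the frame of box between -0.07 and 0.07 m and y of phial4 in the frame of box between -0.084 and 0.084 m and x of gold_edge in the frame of phial4 above 0.03 m and z of phial5 in the frame of box between 0.033 and 0.0425 m and x of phial5 in the frame of box between -0.07 and 0.07 m and y of phial5 in the frame of box between -0.084 and 0.084 m and x of gold_edge in the frame of phial5 above 0.03 m and z of phial6 in the frame of box between 0.033 and 0.0425 m and x of phial6 in the frame of box between -0.07 and 0.07 m and y of phial6 in the frame of box between -0.084 and 0.084 m and x of gold_edge in the frame of phial6 above 0.03 m), for 0.3 s.
5. the trigger is squeezed fully again for 0.7 s (record closed) (value of joint trigger above 0.33 rad), for 0.7 s.
6. the trigger is released again (value of joint trigger below 0.08 rad), for 0.2 s.
At the end, for the whole second after the job is handed in: Each phial present rests in a pocket: origin 33-42.5 mm above the box's underside (seated 38), within 70 mm in x, 84 mm in y of its centre, axis within 0.15 rad of its x, cap to the gold edge; roll down on the spindle base (within 4 mm, 7 mm sideways, tilt 0.12); trigger below 0.08 (all of step 1 and all of step 4 and linear speed of each of phial1, phial2, phial3, phial4, phial5, phial6 below 0.02 m/s and value of joint trigger below 0.08 rad); the robot touches nothing.
It fails at once if a bystander is moved by more than 6 cm (distance of any of tin, tape_roll, jar, marker, carton, cup from where it was at the start of the episode above 0.06 m).
Of phial1, phial2, phial3, phial4, phial5, phial6 only 4 to 6 are there at a start; the rules pass over those that are not, and their reading is None.
At some moment in a run one of phial1, phial2, phial3, phial4, phial5, phial6 may be knocked a few centimetres aside while the robot is not near it.
Once in a run the grip may slacken for a moment while it holds something.
It also fails if it takes over 210 s, if anything falls off the work surface, if the arm or the gripper's body presses on something with over 40 N, if the wrist force passes 120 N, or if a joint passes its speed limit or range.

## Robot

A 7-joint arm with a two-finger parallel gripper is mounted at the origin on the work surface. World frame = base frame: x ahead of the robot, y to its left, z up, the work surface at z = 0. Lengths are in m, angles in degrees, forces in N, time in s.
With the tool pointing down it reaches from about 0.4 to 0.85 m from the base axis. Payload 4.4 kg.
Tool frame: the origin (TCP) lies between the finger pads, 19 mm behind the fingertips; this is the grasp point; z points along the fingers, y is the line along which they close (so a half turn about z gives the same grasp; the last joint's range is limited). The gripper opens to 94 mm and grips with 3 to 60 N. Pads are 16 mm wide; open, the fingers measure 119 mm over their backs; the gripper's body (75 mm by 177 mm) begins 78 mm behind the grasp point.
Start: joints at [65.042, 36.005, 2.206, 86.941, -1.547, 57.084, -1.146], TCP at [0.235, -0.606, 0.224] pointing down, gripper open.
Joint ranges: [-175.42, 175.42], [-21.48, 121.26], [-71.46, 75.88], [10.55, 141.38], [-63.04, 243.04], [13.31, 113.54], [-168.57, 168.57]. Speed limits (degrees/s): [147.25, 147.25, 180, 180, 180, 180, 180].

## Interface

Orientations are given as a 3x3 rotation matrix whose columns are the frame's x, y, z axes.
In Python, from station import observe, read_camera, camera_params, hand_in gives the robot as it stands. The module is installed in compiled form; this text tells all that it offers.
- The arm moves only by the tool carry_out, never from a script. Its argument "targets" is a list that holds one entry, the list of rows, each a list of 5 numbers: the closure, from -1 (fully open) to 1 (shut), then the shift along the tool's x, y, z normalised to -1 to 1, where 1 is 0.5 m, then the turn about the tool's z normalised to -1 to 1, where 1 is 45 degrees. A call has 1 to 10 rows; each row is the pose to reach, as a shift and turn from the pose commanded when the call began, along the tool's axes at that moment; what a row does not reach only later rows make up. A row lasts 1/8 s, in which the tool goes at most 62.5 mm and 10.7 degrees, less where a joint would pass 70% of its speed; a pose out of reach is approached as far as the arm can. A call with a number of a shift or a turn outside -1 to 1 is refused whole. A call with a gripper value outside its range is refused whole. The fingers move at their own pace and stop on an object; "force" is the grip in N (left out, the last holds). Time passes only in rows, so rows that repeat a pose let the fingers close. It gives the time, the measured TCP pose, the force, the opening and the grip force at its end, in the units of the state.
- observe(): the state, without advancing time (a new reading comes with each control period).
- read_camera(name): name is "scene" or "top"; returns the picture (400x640x3 uint8, blue, green, red); there is no depth.
- camera_params(name): a dict with "intrinsics" (3x3 intrinsics, pixels), "distortion" ([k1, k2, p1, p2, k3] as OpenCV has them; the pictures are not rectified), "position" and "rotation" of the camera in the world. Camera axes: x right, y up, looking along -z (the intrinsics and any distortion apply to the point x, -y, -z); pixel columns grow to the right and rows downward; lengths in m; the calibration is good to about 2 mm. A picture is of the moment at which its call begins. camera_params takes no time and is no camera call.
- hand_in(): hands the job in; it is judged then, once.
The state is a dict: "time_s": time; "qpos": joint angles; "joint_velocities": joint speeds; "effort": joint torques, N m; "position": TCP position; "orientation": TCP orientation; "ft_force": force on the tool from outside, world axes, zero at the start; "wrist_torque": the same for the moment, N m; "opening": finger opening in m; "grip_force": force on a finger pad.
Only numpy, scipy, OpenCV 4.12 (cv2) and the standard library are available. Lean on these libraries where they do the work, as an engineer would, in place of code of your own. Each camera call takes 0.05 s, during which the arm holds its last target. There are 200 camera calls.

## Working session

There is one attempt and no reset: what is moved stays moved. The work goes in short steps, Python scripts to look and compute and a tool call to move; the robot and the scene stay as the last step left them, time stands still between calls to the robot, and variables do not carry over. Pictures are saved under pics/ and viewed, at most 14 in all, crops included, and the job is handed in when it is done.

Besides the shell and the picture viewer there is one more tool, called after "Request:" by a JSON object that holds its "name" and its "arguments". carry_out: Moves the arm, as the interface text tells. Its arguments: {"type":"object","properties":{"targets":{"type":"array","items":{"type":"array","items":{"type":"array","items":{"type":"number"}}}},"force":{"type":"number"}},"required":["targets"]}

```bash
mkdir -p pics; python3 - <<'E'
from station import *
import cv2
for n in ("top","scene"):
    cv2.imwrite(f"pics/{n}0.png",read_camera(n)); print(n,camera_params(n))
s=observe(); print(s["time_s"],s["position"],s["orientation"],s["opening"])
E
```

```text
top {'intrinsics': array([[418.12220076,   0.        , 315.69699381],
       [  0.        , 418.12220076, 194.77191412],
       [  0.        ,   0.        ,   1.        ]]), 'distortion': array([-0.0548968,  0.       ,  0.       ,  0.       ,  0.       ]), 'position': array([ 0.33369357, -0.04860426,  1.16680055]), 'rotation': array([[ 0.00334958,  0.98589168, -0.16735105],
       [-0.99992835,  0.00137884, -0.0118909 ],
       [-0.01149239,  0.16737889,  0.98582566]])}
scene {'intrinsics': array([[468.24710614,   0.        , 317.11038229],
       [  0.        , 468.24710614, 204.294402  ],
       [  0.        ,   0.        ,   1.        ]]), 'distortion': array([-0.07657603,  0.        ,  0.        ,  0.        ,  0.        ]), 'position': array([0.9773417 , 0.49351198, 1.119033  ]), 'rotation': array([[-0.74648737, -0.55464109,  0.36760015],
       [ 0.66530082, -0.63165724,  0.39797481],
       [ 0.01146411,  0.54164785,  0.84052732]])}
0.1 [ 0.2347395  -0.60555076  0.22346663] [[ 9.32408405e-01  3.61405850e-01 -6.15446685e-04]
 [ 3.61406373e-01 -9.32407169e-01  1.51845789e-03]
 [-2.50673353e-05 -1.63824926e-03 -9.99998658e-01]] 0.09417292413218707
```

View pics/top0.png

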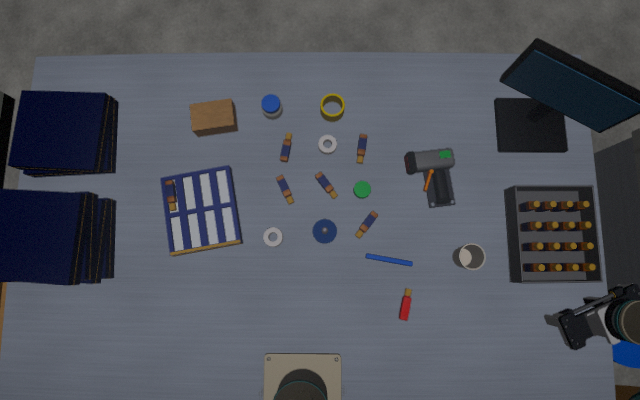

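View pics/scene0.png

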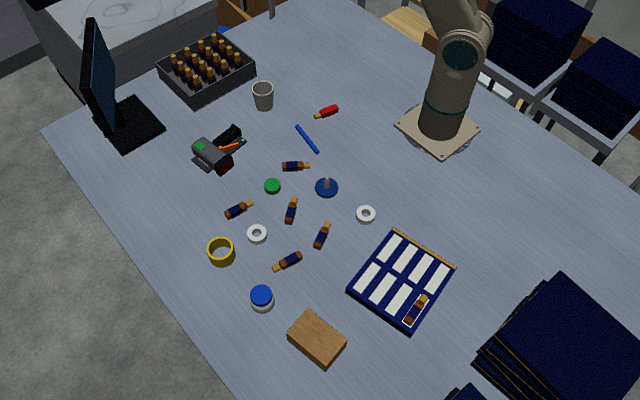

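View crop.

```bash
cat > h.py <<'E'
import numpy as np, cv2
from station import *
P={n:camera_params(n) for n in ("top","scene")}
F=np.diag([1.,-1,-1])
def ray(n,px):
    p=P[n]; u=cv2.undistortPoints(np.array(px,float).reshape(-1,1,2),p["intrinsics"],p["distortion"]).reshape(-1,2)
    return np.c_[u,np.ones(len(u))]@F@p["rotation"].T
def unproj(n,px,z):
    d=ray(n,px); c=P[n]["position"]; return (c+d*((z-c[2])/d[:,2])[:,None])[:,:2]
def proj(n,X):
    p=P[n]; R=F@p["rotation"].T; t=-R@p["position"]
    return cv2.projectPoints(np.array(X,float).reshape(-1,1,3),cv2.Rodrigues(R)[0],t,p["intrinsics"],p["distortion"])[0].reshape(-1,2)
E
python3 - <<'E'
import cv2
a=cv2.imread('pics/top0.png')[95:295,150:470]
cv2.imwrite('pics/c1.png',cv2.convertScaleAbs(cv2.resize(a,(800,500),interpolation=cv2.INTER_CUBIC),alpha=1.6))
a=cv2.imread('pics/scene0.png')[95:345,160:480]
cv2.imwrite('pics/c2.png',cv2.convertScaleAbs(cv2.resize(a,(768,600),interpolation=cv2.INTER_CUBIC),alpha=1.6))
E
```

```text
(no output)
```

View pics/c1.png

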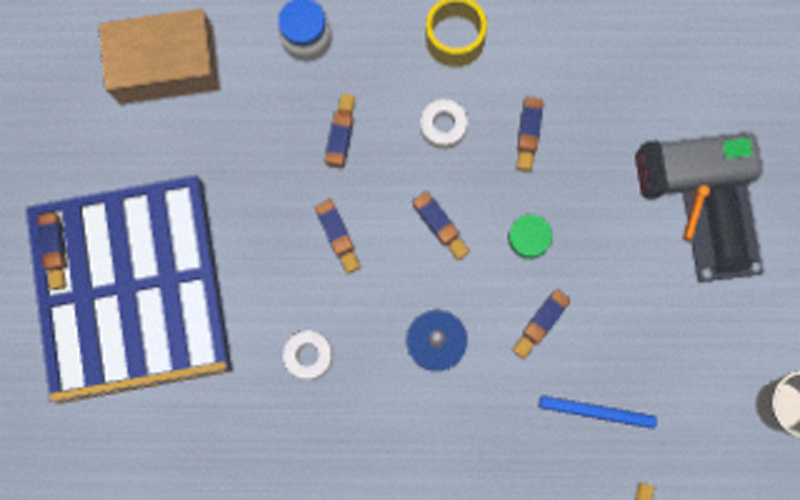

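View pics/c2.png

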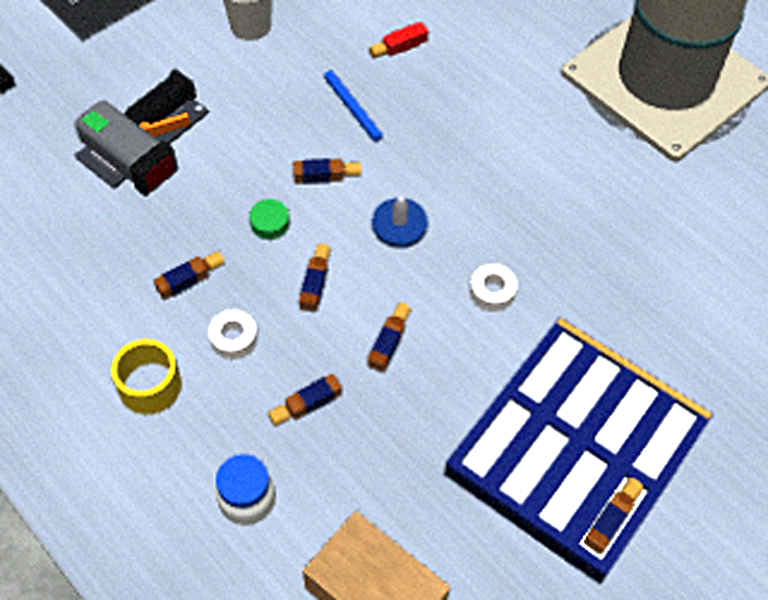

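```bash
cat >> h.py <<'E'
from scipy.optimize import minimize
S=6
def box3(x0,x1,y0,y1,z0,z1): return np.array([[x,y,z] for x in(x0,x1) for y in(y0,y1) for z in(z0,z1)],float)
def cyl(r,z0,z1):
    a=np.linspace(0,2*np.pi,48,endpoint=False); return np.vstack([np.c_[r*np.cos(a),r*np.sin(a),0*a+z] for z in(z0,z1)])
a_=np.linspace(0,2*np.pi,24,endpoint=False)
PHIAL=[box3(-.042,.020,-.011,.011,-.011,.011),np.vstack([np.c_[0*a_+x,.009*np.cos(a_),.009*np.sin(a_)] for x in(.018,.042)])]
def place(M,x,y,z,yaw):
    c,s=np.cos(yaw),np.sin(yaw); return M@np.array([[c,s,0],[-s,c,0],[0,0,1]])+[x,y,z]
def render(n,parts,pose,z,o,sh):
    m=np.zeros(sh,np.uint8)
    for Q in parts:
        px=(proj(n,place(Q,pose[0],pose[1],z,pose[2]))-o+.5)*S-.5
        cv2.fillConvexPoly(m,cv2.convexHull(np.round(px*16).astype(np.int32)),1,shift=4)
    return m
def masks(img):
    h=cv2.cvtColor(img,cv2.COLOR_BGR2HSV).astype(int); return h
def fit(imgs,parts,guess,z,maskf,R=24,hull=False,cams=("top","scene"),yaw=True,gate=None):
    """maskf: BGR crop -> bool"""
    D=[]
    for n in cams:
        c=proj(n,[[guess[0],guess[1],z]])[0]; o=np.round(c).astype(int)-R
        I=imgs[n][o[1]:o[1]+2*R,o[0]:o[0]+2*R]
        I=cv2.resize(I,None,fx=S,fy=S,interpolation=cv2.INTER_CUBIC)
        m=cv2.morphologyEx(maskf(I).astype(np.uint8),cv2.MORPH_OPEN,np.ones((5,5)))
        g=cv2.dilate(render(n,parts,guess,z,o,m.shape),np.ones((S*9,)*2)) # gate
        m=m*g
        cs=cv2.findContours(m,cv2.RETR_EXTERNAL,cv2.CHAIN_APPROX_NONE)[0]
        k=max(cs,key=cv2.contourArea); k=cv2.convexHull(k) if hull else k
        m=cv2.drawContours(np.zeros_like(m),[k],-1,1,-1); D.append((n,o,m))
    def cost(v):
        p=[v[0]/1e3,v[1]/1e3,np.radians(v[2]) if yaw else guess[2]]
        return sum((render(n,parts,p,z,o,m.shape)!=m).sum()/m.sum() for n,o,m in D)
    v0=np.array([guess[0]*1e3,guess[1]*1e3,np.degrees(guess[2])])
    best=None
    for st in (8,3):
        r=minimize(cost,v0,method="Nelder-Mead",options=dict(initial_simplex=v0+np.vstack([np.zeros(3),np.eye(3)*st]),xatol=.05,fatol=1e-4)); v0=r.x
    return r.x,r.fun/len(cams)
def hsv(I): return cv2.cvtColor(I,cv2.COLOR_BGR2HSV).astype(int)
def m_phial(I):
    h=hsv(I); return ((h[...,0]<35)&(h[...,1]>90))|((h[...,1]>135)&(h[...,2]<140))
def m_white(I): return (I.min(2)>np.percentile(I.min(2),50)+40)
def m_blue(I):
    h=hsv(I); return (h[...,1]>135)
E
python3 - <<'E'
from h import *
imgs={n:cv2.imread(f"pics/{n}0.png") for n in P}
f=lambda u,v:(u/2.5+150-.3,v/2.5+95-.3)
ph=dict(A=((346,98),(335,163)),B=((352,268),(324,204)),C=((460,254),(420,197)),D=((524,166),(534,100)),E=((521,352),(562,294)))
for k,(c,b) in ph.items():
    w=unproj("top",[f(*c),f(*b)],.015); g=w.mean(0); d=w[0]-w[1]
    G=[*g,np.arctan2(d[1],d[0])]
    out=[fit(imgs,PHIAL,G,.011,m_phial,cams=c) for c in (("top",),("scene",),("top","scene"))]
    print(k,np.round(G,3),np.linalg.norm(d).round(3),*[(o[0].round(1),o[1].round(3)) for o in out])
for k,uv in dict(roll=(444,122),roll2=(307,354)).items():
    g=unproj("top",[f(*uv)],.022)[0]
    print(k,[ (o[0][:2].round(1),round(o[1],3)) for o in (fit(imgs,[cyl(.027,0,.022)],[*g,0],0,m_white,cams=c,yaw=False) for c in (("top",),("scene",)))])
g=unproj("top",[f(437,340)],.012)[0]
print("sp",[ (o[0][:2].round(1),round(o[1],3)) for o in (fit(imgs,[cyl(.034,0,.012)],[*g,0],0,m_blue,hull=True,cams=c,yaw=False) for c in (("top",),("scene",)))])
# box
w=unproj("top",[f(27,207),f(201,178),f(230,370),f(53,401)],.035); g=w.mean(0); d=w[0]-w[3]
G=[*g,np.arctan2(d[1],d[0])]; print(w.round(3))
print("box",np.round(G,3),[ (o[0].round(2),round(o[1],4)) for o in (fit(imgs,[box3(-.11,.11,-.098,.098,0,.035)],G,0,m_blue,R=75,hull=True,cams=c) for c in (("top",),("scene",),("top","scene")))])
# scanner picks: grip top corners (z=.055)
print(unproj("top",[f(715,187),f(747,184),f(750,270),f(716,272)],.055).round(3))
print("head",unproj("top",[f(663,197),f(762,180),f(753,133),f(655,140)],.065).round(3))
print("plate",unproj("top",[f(700,280),f(763,274)],.008).round(3))
print("trig",unproj("top",[f(705,189),f(689,238)],.05).round(3))
E
```

```text
A [ 0.668  0.051 -0.146] 0.078 (array([677.7,  45.6,   0.7]), np.float64(2.379)) (array([670.5,  48.8,  -7.4]), np.float64(0.259)) (array([671.3,  48.3,  -6.5]), np.float64(1.35))
B [ 0.545  0.052 -2.721] 0.08 (array([ 545.6,   51.1, -155.8]), np.float64(1.813)) (array([ 547.1,   50.5, -152.9]), np.float64(0.289)) (array([ 545.6,   50.8, -155.3]), np.float64(1.059))
C [ 0.558 -0.063 -2.538] 0.079 (array([ 555.9,  -64.6, -144.4]), np.float64(2.079)) (array([ 559.9,  -68.3, -136.8]), np.float64(0.924)) (array([ 556.6,  -65.8, -145.8]), np.float64(1.55))
D [ 0.665 -0.164  2.98 ] 0.079 (array([ 664.3, -167.3,  164.9]), np.float64(1.831)) (array([ 666.6, -165.2,  173.6]), np.float64(0.264)) (array([ 666.1, -166. ,  168. ]), np.float64(1.06))
E [ 0.448 -0.175  2.517] 0.079 (array([ 441.2, -170.4,  138.5]), np.float64(1.881)) (array([ 450.7, -179.8,  144.7]), np.float64(1.103)) (array([ 447.9, -174.1,  141.3]), np.float64(1.502))
roll [(array([684.3, -68.3]), np.float64(0.479)), (array([673. , -78.7]), np.float64(0.387))]
roll2 [(array([414.3,  82.7]), np.float64(0.349)), (array([403.7,  73.7]), np.float64(0.432))]
sp [(array([429.5, -57.5]), np.float64(0.145)), (array([430.1, -62.1]), np.float64(0.132))]
[[0.574 0.4  ]
 [0.607 0.204]
 [0.394 0.165]
 [0.359 0.357]]
box [0.484 0.281 0.195] [(array([486.08, 716.82, 217.07]), np.float64(1.0)), (array([485.95, 283.49,  10.69]), np.float64(0.0574)), (array([489.46, 283.96,  10.74]), np.float64(1.7882))]
[[ 0.593 -0.362]
 [ 0.596 -0.398]
 [ 0.501 -0.396]
 [ 0.499 -0.359]]
head [[ 0.579 -0.303]
 [ 0.598 -0.411]
 [ 0.651 -0.404]
 [ 0.643 -0.296]]
plate [[ 0.497 -0.354]
 [ 0.504 -0.425]]
trig [[ 0.592 -0.353]
 [ 0.537 -0.333]]
```

```bash
python3 - <<'E'
from h import *
for n in P:
    I=cv2.GaussianBlur(cv2.imread(f"pics/{n}0.png"),(3,3),0); H=cv2.cvtColor(I,cv2.COLOR_BGR2HSV)
    for k,(X) in dict(table=(.5,-.0,0),phEband=(.448,-.175,.022),phAband=(.67,.048,.022),cap=(.67+.031,.045,.02),spbase=(.43-.02,-.06,.012),rollring=(.672+.019,-.072,.022),boxrib=(.484,.281,.035),amb=(.665-.033*-1,-.166-.006,.022),tab2=(.45,.2,0),tab3=(.7,0,0)).items():
        u,v=np.round(proj(n,[X])[0]).astype(int); print(n,k,(u,v),I[v,u],H[v,u])
E
```

```text
top table (np.int64(303), np.int64(206)) [119 108 102] [109  36 119]
top phEband (np.int64(367), np.int64(224)) [82 51 45] [115 115  82]
top phAband (np.int64(287), np.int64(145)) [69 61 75] [163  48  75]
top cap (np.int64(288), np.int64(135)) [ 49  99 125] [ 20 155 125]
top spbase (np.int64(325), np.int64(238)) [90 52 35] [111 156  90]
top rollring (np.int64(329), np.int64(138)) [142 140 143] [160   5 143]
top boxrib (np.int64(201), np.int64(210)) [93 50 44] [116 134  93]
top amb (np.int64(364), np.int64(136)) [ 46  67 103] [ 11 141 103]
top tab2 (np.int64(232), np.int64(223)) [151 140 138] [115  22 151]
top tab3 (np.int64(304), np.int64(138)) [118 107 102] [111  35 118]
scene table (np.int64(323), np.int64(215)) [149 134 124] [108  43 149]
scene phEband (np.int64(296), np.int64(163)) [54 22 25] [123 151  54]
scene phAband (np.int64(286), np.int64(259)) [63 21 14] [116 198  63]
scene cap (np.int64(276), np.int64(266)) [ 49 121 155] [ 20 174 155]
scene spbase (np.int64(332), np.int64(182)) [101  46  18] [110 210 101]
scene rollring (np.int64(252), np.int64(233)) [110 109 109] [120   2 110]
scene boxrib (np.int64(402), np.int64(275)) [81 23 14] [116 211  81]
scene amb (np.int64(228), np.int64(211)) [29 39 74] [  7 155  74]
scene tab2 (np.int64(386), np.int64(252)) [186 194 191] [ 41  11 194]
scene tab3 (np.int64(267), np.int64(257)) [147 131 122] [109  43 147]
```

```bash
cat >> h.py <<'E'
def dist(I):
    J=cv2.GaussianBlur(I,(0,0),3).astype(float); return J-np.median(J.reshape(-1,3),0)
def m_any(t=38): return lambda I: np.linalg.norm(dist(I),axis=2)>t
def m_white(I): return dist(I)[...,1:].min(2)>16
def m_box(I):
    d=I.astype(int); return (d[...,0]-d[...,2]>32)&(d[...,1]<85)|((d[...,2]-d[...,0]>30))
def m_phial(I): # dark or yellowish
    J=cv2.GaussianBlur(I,(0,0),3).astype(float); d=dist(I); return (d[...,1]<-28)|(d[...,0]-d[...,2]<-35)
E
cat > meas.py <<'E'
from h import *
import sys
tag=sys.argv[1]
imgs={n:cv2.imread(f"pics/{n}{tag}.png") for n in P}
dbg=len(sys.argv)>2
f=lambda u,v:(u/2.5+150-.3,v/2.5+95-.3)
C3=(("top",),("scene",),("top","scene"))
def show(k,parts,G,z,mf,**kw):
    o=[fit(imgs,parts,G,z,mf,cams=c,**kw) for c in C3]
    print(k,*[(a.round(1),round(b,3)) for a,b in o])
    return o[2][0]
if __name__=="__main__":
    for k,G in dict(A=(.670,.049,-7),B=(.546,.051,-155),C=(.557,-.064,-145),D=(.666,-.165,168),E=(.448,-.174,143)).items():
        show(k,PHIAL,(G[0],G[1],np.radians(G[2])),.011,m_phial)
    show("roll",[cyl(.027,0,.022)],(.679,-.073,0),0,m_white,yaw=False)
    show("roll2",[cyl(.027,0,.022)],(.409,.078,0),0,m_white,yaw=False)
    show("spindle",[cyl(.034,0,.012)],(.43,-.06,0),0,m_any(30),yaw=False,hull=True)
    G=(.486,.2835,np.radians(10.7)); show("box",[box3(-.11,.11,-.098,.098,0,.035)],G,0,m_box,R=60,hull=True)
E
python3 meas.py 0
```

```text
A (array([669.1,  50.6,  -9.6]), np.float64(0.073)) (array([671.4,  49.9, -10.5]), np.float64(0.057)) (array([671.1,  50.1,  -9.9]), np.float64(0.079))
B (array([ 546. ,   52.2, -155.1]), np.float64(0.077)) (array([ 547.2,   50.4, -154.8]), np.float64(0.039)) (array([ 546.5,   51.6, -155.8]), np.float64(0.108))
C (array([ 556.9,  -64.2, -142.8]), np.float64(0.079)) (array([ 559.5,  -65.3, -142.6]), np.float64(0.041)) (array([ 558.6,  -64.6, -143.7]), np.float64(0.126))
D (array([ 664.6, -164. ,  171.3]), np.float64(0.086)) (array([ 666.9, -164.9,  172. ]), np.float64(0.046)) (array([ 666.5, -164.6,  172. ]), np.float64(0.08))
E (array([ 446.6, -173.4,  142.7]), np.float64(0.078)) (array([ 449.6, -174.8,  142.4]), np.float64(0.052)) (array([ 448.8, -174.7,  142.3]), np.float64(0.083))
roll (array([ 6.813e+02, -6.640e+01,  5.000e-01]), np.float64(0.234)) (array([674.7, -76.4,  -5.1]), np.float64(0.315)) (array([ 6.789e+02, -6.840e+01, -2.000e-01]), np.float64(0.282))
roll2 (array([412.9,  84. ,  -5.9]), np.float64(0.146)) (array([404.1,  74.5,   9.5]), np.float64(0.35)) (array([412.9,  82.5,  -6. ]), np.float64(0.268))
spindle (array([428.9, -58.7,   3.2]), np.float64(0.029)) (array([432.2, -59.5,   0.9]), np.float64(0.03)) (array([430.5, -59.2,   7. ]), np.float64(0.061))
box (array([495.9, 288.7,   9.7]), np.float64(0.09)) (array([476.3, 281.9,  10.7]), np.float64(0.092)) (array([485.9, 284.5,  10.8]), np.float64(0.106))
```

```bash
python3 - <<'E'
from h import *
imgs={n:cv2.imread(f"pics/{n}0.png") for n in P}
def m_ring(t):
    def g(I):
        J=cv2.GaussianBlur(I,(0,0),4).astype(float); b=np.vstack([J[:30].reshape(-1,3),J[-30:].reshape(-1,3)]); return np.linalg.norm(J-np.median(b,0),axis=2)>t
    return g
for t in (25,35,45):
  for c in (("top",),("scene",)):
    a,b=fit(imgs,[box3(-.11,.11,-.098,.098,0,.035)],(.486,.2835,np.radians(10.7)),0,m_ring(t),R=60,hull=True,cams=c); print("box",t,c,a.round(1),round(b,3))
for k,g in dict(roll=(.679,-.073,0),roll2=(.409,.078,0)).items():
  for c in (("top",),("scene",)):
    a,b=fit(imgs,[cyl(.027,.022,.022)],g,0,m_white,cams=c,yaw=False,hull=True); print(k,c,a.round(1),round(b,3))
    a,b=fit(imgs,[cyl(.027,0,.022)],g,0,m_ring(22),cams=c,yaw=False,hull=True); print(k,c,a.round(1),round(b,3))
fl=[]
for n,R in (("top",60),("scene",70)):
    o=np.round(proj(n,[[.486,.284,.03]])[0]).astype(int)-R
    I=imgs[n][o[1]:o[1]+2*R,o[0]:o[0]+2*R]; I=cv2.resize(I,(400,400),interpolation=cv2.INTER_CUBIC)
    s=400/(2*R)
    for dd,col in (((.486,.284),(0,255,0)),):
        for z in (0,.035):
            q=(proj(n,place(np.array([[-.11,-.098,z],[.11,-.098,z],[.11,.098,z],[-.11,.098,z]]),*dd,0,np.radians(10.7)))-o+.5)*s-.5
            cv2.polylines(I,[np.round(q).astype(int)],True,col if z else (0,0,255),1)
    fl.append(cv2.convertScaleAbs(I,alpha=1.3))
cv2.imwrite("pics/box.png",np.hstack(fl))
E
```

```text
box 25 ('top',) [484.1 284.7  10.8] 0.03
box 25 ('scene',) [488.1 285.4  10.6] 0.028
box 35 ('top',) [484.5 284.3  10.7] 0.017
box 35 ('scene',) [488.3 284.5  10.6] 0.02
box 45 ('top',) [484.4 284.8  10.8] 0.006
box 45 ('scene',) [488.2 284.8  10.8] 0.013
roll ('top',) [677.3 -67.2  -1.8] 0.072
roll ('top',) [678.9 -66.8  -1.1] 0.16
roll ('scene',) [678.9 -68.5   0.7] 0.025
roll ('scene',) [679.  -68.2   2.3] 0.046
roll2 ('top',) [412.5  83.5  -3.5] 0.079
roll2 ('top',) [413.4  85.   -8.3] 0.094
roll2 ('scene',) [414.1  81.6  -3.8] 0.028
roll2 ('scene',) [414.7  81.9  -5.8] 0.04
```

View pics/box.png

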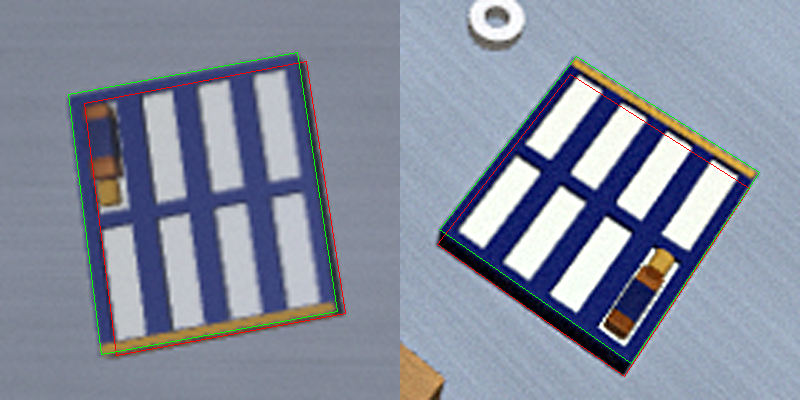

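```bash
cat > scn.py <<'E'
from h import *
import sys
tag,x,y,yaw,out=sys.argv[1],*map(float,sys.argv[2:5]),sys.argv[5]
fl=[]
L=np.radians(180-17)
lev=np.array([[40,22],[40+56*np.cos(L),22+56*np.sin(L)]])/1e3
for n,R,w in (("top",32,400),("scene",32,400)):
    img=cv2.imread(f"pics/{n}{tag}.png")
    o=np.round(proj(n,[[x+.02,y+.015,.04]])[0]).astype(int)-R
    I=img[o[1]:o[1]+2*R,o[0]:o[0]+2*R]; I=cv2.convertScaleAbs(cv2.resize(I,(w,w),interpolation=cv2.INTER_CUBIC),alpha=1.7); s=w/(2*R)
    def pl(Q,col):
        q=(proj(n,place(np.array(Q),x,y,0,np.radians(yaw)))-o+.5)*s-.5; cv2.polylines(I,[np.round(q).astype(int)],True,col,1)
    r=lambda a,b,c,d,z:[[a,c,z],[b,c,z],[b,d,z],[a,d,z]]
    pl(r(-.045,.045,-.017,.017,.055),(0,255,0)); pl(r(.045,.101,-.047,.084,.065),(255,255,0)); 
    pl([[*lev[0],.05],[*lev[1],.05]],(255,0,255))
    fl.append(I)
cv2.imwrite(out,np.hstack(fl))
E
python3 scn.py 0 .549 -.378 2 pics/scn.png
```

```text
(no output)
```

View pics/scn.png

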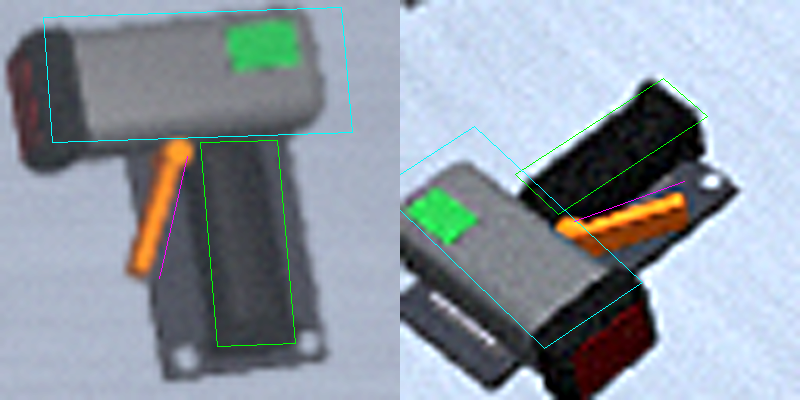

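```bash
sed -i 's/180-17/180-26/' scn.py; python3 - <<'E'
from h import *
imgs={n:cv2.imread(f"pics/{n}0.png") for n in P}
def m_or(I):
    d=I.astype(int); return (d[...,2]-d[...,0]>35)&(d[...,2]>60)
c,s=np.cos(np.pi-.455),np.sin(np.pi-.455)
Q=box3(0,.056,-.004,.004,.030,.050)
Q=Q@np.array([[c,s,0],[-s,c,0],[0,0,1]])+[.040,.022,0]
H=box3(.045,.101,-.047,.084,.0,.065); 
for cams in (("top",),("scene",),("top","scene")):
    a,b=fit(imgs,[Q],(.549,-.376,np.radians(7)),0,m_or,R=40,cams=cams); print(cams,a.round(1),round(b,3)); 
import subprocess
subprocess.run(["python3","scn.py","0",str(a[0]/1e3),str(a[1]/1e3),str(a[2]),"pics/scn2.png"])
E
```

```text
('top',) [ 557.9 -379.7    7.1] 0.209
('scene',) [ 555.2 -379.8    6. ] 0.264
('top', 'scene') [ 556.4 -379.2    5.7] 0.251
```

View pics/scn2.png

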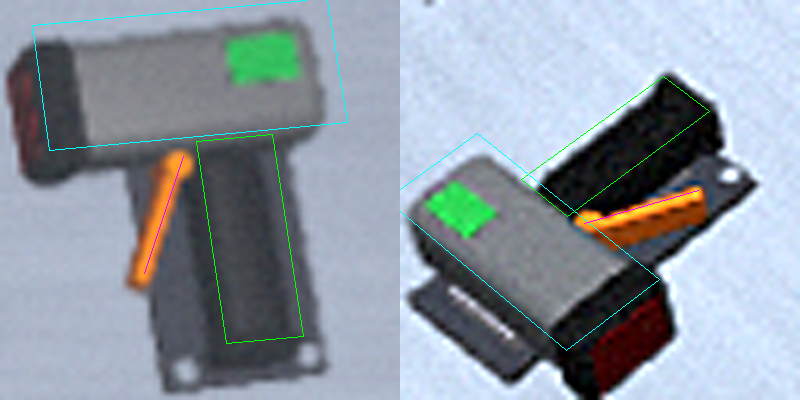

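```bash
cat > plan.py <<'E'
# usage: plan.py x,y,z,psi[,abs] ...  (mm, deg; waypoints relative to the present pose in one call; '/' starts a new call)
import sys, numpy as np
from station import observe
s=observe(); R=np.array(s["orientation"]); p=np.array(s["position"])*1e3
def run(args,p,psi,pr=True):
    p0,psi0=p,psi
    for a in args:
        if a=="/": p0,psi0=p,psi; print("--"); continue
        x,y,z,q=map(float,a.split(",")); t=np.array([x,y,z]); c,sn=np.cos(np.radians(psi0)),np.sin(np.radians(psi0))
        d=t-p0; v=np.array([d[0]*c+d[1]*sn,d[0]*sn-d[1]*c,-d[2]])/500; turn=-((q-psi0))/45
        n=np.linalg.norm(t-p)/62.5; m=abs(q-psi)/10.7
        print(a,"->",np.round([*v,turn],4).tolist(),"rows",np.ceil(max(n,m)+.2)); p,psi=t,q
psi=np.degrees(np.arctan2(R[1,0],R[0,0]))
print("t",round(s["time_s"],2),"p",p.round(1),"psi",round(psi,1),"q7",round(s["qpos"][6],1),"open",round(s["opening"]*1e3,1),"grip",round(s["grip_force"],1),"F",np.round(s["ft_force"],1))
ref=[a for a in sys.argv[1:] if a!="/"]
if ref:
    q=float(ref[0].split(",")[3]); psi+=360*round((q-psi)/360) if abs(q-psi)>181 else 0
run(sys.argv[1:],p,psi)
E
python3 plan.py 450,-330,224,66 / 678,-68,150,90 678,-68,60,90 / 678,-68,24,90 / 678,-68,120,90
```

```text
t 0.1 p [ 234.7 -605.6  223.5] psi 21.2 q7 -1.1 open 94.2 grip 0.0 F [-0.6 -0.2 -0.2]
450,-330,224,66 -> [0.6006, -0.3583, -0.0011, -0.9959] rows 6.0
--
678,-68,150,90 -> [0.6642, 0.2034, 0.148, -0.5333] rows 6.0
678,-68,60,90 -> [0.6642, 0.2034, 0.328, -0.5333] rows 2.0
--
678,-68,24,90 -> [0.0, 0.0, 0.072, -0.0] rows 1.0
--
678,-68,120,90 -> [0.0, 0.0, -0.192, -0.0] rows 2.0
```

Request:
{"name": "carry_out", "arguments": {"targets": [[[-0.49,0.6,-0.358,-0.001,-0.996],[-0.49,0.6,-0.358,-0.001,-0.996],[-0.49,0.6,-0.358,-0.001,-0.996],[-0.49,0.6,-0.358,-0.001,-0.996],[-0.49,0.6,-0.358,-0.001,-0.996],[-0.49,0.6,-0.358,-0.001,-0.996],[-0.49,0.6,-0.358,-0.001,-0.996],[-0.49,0.6,-0.358,-0.001,-0.996]]], "force": 20}}

```text
time_s: 1.1
position: [0.4491, -0.3315, 0.2245]
orientation: [[0.407, 0.913, -0.001], [0.913, -0.407, -0.0], [-0.001, -0.001, -1.0]]
ft_force: [-0.2, -0.7, -0.5]
opening: 0.0702
grip_force: 0.0
```

```bash
python3 plan.py 678,-68,150,90 678,-68,60,90 / 678,-68,24,90 / 678,-68,120,90
```

```text
t 1.1 p [ 449.1 -331.5  224.5] psi 66.0 q7 2.9 open 70.2 grip 0.0 F [-0.2 -0.7 -0.5]
678,-68,150,90 -> [0.6679, 0.2033, 0.149, -0.5343] rows 6.0
678,-68,60,90 -> [0.6679, 0.2033, 0.329, -0.5343] rows 2.0
--
678,-68,24,90 -> [0.0, 0.0, 0.072, -0.0] rows 1.0
--
678,-68,120,90 -> [0.0, 0.0, -0.192, -0.0] rows 2.0
```

Request:
{"name": "carry_out", "arguments": {"targets": [[[-0.49,0.668,0.203,0.149,-0.534],[-0.49,0.668,0.203,0.149,-0.534],[-0.49,0.668,0.203,0.149,-0.534],[-0.49,0.668,0.203,0.149,-0.534],[-0.49,0.668,0.203,0.149,-0.534],[-0.49,0.668,0.203,0.149,-0.534],[-0.49,0.668,0.203,0.329,-0.534],[-0.49,0.668,0.203,0.329,-0.534],[-0.49,0.668,0.203,0.329,-0.534],[-0.49,0.668,0.203,0.329,-0.534]]]}}

```text
time_s: 2.35
position: [0.6794, -0.0684, 0.0615]
orientation: [[0.001, 1.0, 0.002], [1.0, -0.001, -0.001], [-0.001, 0.002, -1.0]]
ft_force: [0.0, -0.0, 1.2]
opening: 0.0703
grip_force: 0.0
```

```bash
python3 plan.py 678,-68,24,90 678,-68,120,90
```

```text
t 2.35 p [679.4 -68.4  61.5] psi 89.9 q7 -9.0 open 70.3 grip 0.0 F [ 0.  -0.   1.2]
678,-68,24,90 -> [0.0008, -0.0029, 0.075, -0.0016] rows 1.0
678,-68,120,90 -> [0.0008, -0.0029, -0.117, -0.0016] rows 2.0
```

Request:
{"name": "carry_out", "arguments": {"targets": [[[-0.49,0.001,-0.002,0.04,0],[-0.49,0.001,-0.002,0.073,0],[-0.49,0.001,-0.002,0.073,0],[0.2,0.001,-0.002,0.073,0],[1,0.001,-0.002,0.073,0],[1,0.001,-0.002,0.073,0],[1,0.001,-0.002,0.073,0],[1,0.001,-0.002,0.073,0],[1,0.001,-0.002,0.073,0],[1,0.001,-0.002,0.073,0]]]}}

```text
time_s: 3.6
position: [0.678, -0.0663, 0.0243]
orientation: [[-0.001, 1.0, 0.001], [1.0, 0.001, 0.0], [0.0, 0.001, -1.0]]
ft_force: [-0.6, 0.1, 5.3]
opening: 0.0524
grip_force: 20.0
```

```bash
python3 plan.py 678,-68,120,90 430.6,-59.1,120,90 430.6,-59.1,75,90 430.6,-59.1,37,90
```

```text
t 3.6 p [678.  -66.3  24.3] psi 90.0 q7 -9.7 open 52.4 grip 20.0 F [-0.6  0.1  5.3]
678,-68,120,90 -> [-0.0033, 0.0, -0.1914, 0.0008] rows 2.0
430.6,-59.1,120,90 -> [0.0148, -0.4948, -0.1914, 0.0008] rows 5.0
430.6,-59.1,75,90 -> [0.0148, -0.4948, -0.1014, 0.0008] rows 1.0
430.6,-59.1,37,90 -> [0.0148, -0.4948, -0.0254, 0.0008] rows 1.0
```

Request:
{"name": "carry_out", "arguments": {"targets": [[[1,0,0,-0.1,0],[1,0,0,-0.19,0],[1,0,0,-0.19,0],[1,0.014,-0.495,-0.19,0],[1,0.014,-0.495,-0.19,0],[1,0.014,-0.495,-0.19,0],[1,0.014,-0.495,-0.19,0],[1,0.014,-0.495,-0.19,0],[1,0.014,-0.495,-0.19,0],[1,0.014,-0.495,-0.19,0]]]}}

```text
time_s: 4.85
position: [0.4315, -0.0595, 0.1185]
orientation: [[-0.001, 1.0, 0.001], [1.0, 0.001, 0.0], [0.0, 0.001, -1.0]]
ft_force: [0.4, -0.2, -1.0]
opening: 0.0524
grip_force: 20.0
```

```bash
cat > cmds.txt <<'E'
0.6 -0.358 -0.001 -0.996
0.668 0.203 0.149 -0.534
0.001 -0.002 0.073 0
0.014 -0.495 -0.19 0
E
cat > edit.py <<'E'
s=open('plan.py').read()
a='''def commanded():
    p=np.array([234.9,-605.8,223.8]); psi=21.18
    for l in open("cmds.txt"):
        v=np.array(list(map(float,l.split()))); c,sn=np.cos(np.radians(psi)),np.sin(np.radians(psi))
        p=p+500*np.array([v[0]*c+v[1]*sn,v[0]*sn-v[1]*c,-v[2]]); psi-=45*v[3]
    return p,psi
'''
s=s.replace("def run(",a+"def run(",1)
i=s.index("ref=["); s=s[:i]+'''pc,psc=commanded(); print("cmd",pc.round(1),round(psc,1))
if __name__=="__main__": run(sys.argv[1:],pc,psc)
'''
open('plan.py','w').write(s)
E
python3 edit.py
python3 - <<'E'
from h import *
for n in P: 
    cv2.imwrite(f"pics/{n}1.png",read_camera(n))
Q=[]
for i in range(6): read_camera("top"); Q.append(observe()["position"])
print(np.mean(Q,0).round(4),np.std(Q,0).round(4))
E
python3 plan.py 430.6,-59.1,75,90 430.6,-59.1,37,90
python3 - <<'E'
import cv2,numpy as np
from h import *
fl=[]
for n in P:
    o=np.round(proj(n,[[.43,-.06,.06]])[0]).astype(int)-32
    fl.append(cv2.convertScaleAbs(cv2.resize(cv2.imread(f"pics/{n}1.png")[o[1]:o[1]+64,o[0]:o[0]+64],(400,400),interpolation=cv2.INTER_CUBIC),alpha=1.6))
cv2.imwrite("pics/v1.png",np.hstack(fl))
E
```

```text
[ 0.4305 -0.0595  0.1186] [0.0002 0.     0.0001]
t 5.25 p [430.2 -59.5 118.7] psi 90.0 q7 -12.3 open 52.5 grip 20.0 F [-0.5 -0.3 -0.5]
cmd [430.  -59.3 208.3] 90.0
430.6,-59.1,75,90 -> [0.0004, 0.0011, 0.2666, 0.0007] rows 3.0
430.6,-59.1,37,90 -> [0.0004, 0.0011, 0.3426, 0.0007] rows 1.0
```

View pics/v1.png

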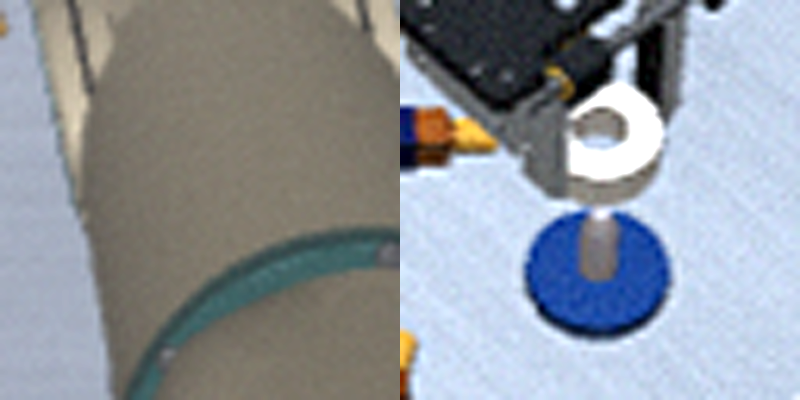

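```bash
sed -i 's/0.203 0.149/0.203 0.329/' cmds.txt
python3 plan.py 430.6,-59.1,75,90 430.6,-59.1,37,90
python3 - <<'E'
from h import *
imgs={"scene":cv2.imread("pics/scene1.png")}
def m(I): return (I.min(2)>165)
for zz in (.0943,):
    a,b=fit(imgs,[cyl(.027,.022,.022)],(.4305,-.0595,0),zz,m,cams=("scene",),yaw=False,hull=True); print(a.round(1),b)
o=np.round(proj("scene",[[.43,-.06,.06]])[0]).astype(int)-32
for X in ([.4305,-.0595,.1163],[.4305,-.0595,.0943],[.4306,-.0591,.055],[.4322,-.0595,.055]): print(X,((proj("scene",[X])[0]-o+.5)*6.25).round())
E
```

```text
t 5.25 p [430.2 -59.5 118.7] psi 90.0 q7 -12.3 open 52.5 grip 20.0 F [-0.5 -0.3 -0.5]
cmd [430.  -59.3 118.3] 90.0
430.6,-59.1,75,90 -> [0.0004, 0.0011, 0.0866, 0.0007] rows 1.0
430.6,-59.1,37,90 -> [0.0004, 0.0011, 0.1626, 0.0007] rows 1.0
[ 4.321e+02 -5.950e+01  4.000e-01] 0.5940628842438082
[0.4305, -0.0595, 0.1163] [208. 127.]
[0.4305, -0.0595, 0.0943] [206. 157.]
[0.4306, -0.0591, 0.055] [204. 211.]
[0.4322, -0.0595, 0.055] [201. 212.]
```

Request:
{"name": "carry_out", "arguments": {"targets": [[[1,0,0.001,0.06,0],[1,0,0.001,0.08,0],[1,0,0.001,0.09,0],[1,0,0.001,0.1,0],[1,0,0.001,0.11,0],[1,0,0.001,0.12,0],[1,0,0.001,0.13,0],[1,0,0.001,0.14,0]]]}}

```text
time_s: 6.25
position: [0.4306, -0.0596, 0.0485]
orientation: [[-0.001, 1.0, 0.0], [1.0, 0.001, -0.0], [-0.0, 0.0, -1.0]]
ft_force: [0.4, 0.8, -1.7]
opening: 0.0522
grip_force: 20.0
```

Request:
{"name": "carry_out", "arguments": {"targets": [[[1,0,0,0.01,0],[1,0,0,0.02,0],[1,0,0,0.023,0],[1,0,0,0.023,0],[-0.49,0,0,0.023,0],[-0.49,0,0,0.023,0],[-0.49,0,0,0.023,0],[-0.49,0,0,-0.05,0],[-0.49,0,0,-0.2,0],[-0.49,0,0,-0.2,0]]]}}

```text
time_s: 7.5
position: [0.4324, -0.0596, 0.1518]
orientation: [[-0.0, 1.0, 0.006], [1.0, 0.0, -0.001], [-0.001, 0.006, -1.0]]
ft_force: [0.2, 1.0, -0.8]
opening: 0.0699
grip_force: 0.0
```

```bash
printf "0 .001 .14 0\n0 0 -.2 0\n" >> cmds.txt; python3 -c "
from math import *
t=radians(6.5)
for sx,sy in((8,11),):
  print(553+sx*cos(t)-sy*sin(t),-377.5+sx*sin(t)+sy*cos(t))"
python3 plan.py 552,-310,170,60
```

```text
559.7033394939658 -365.6650838774143
t 7.5 p [432.4 -59.6 151.8] psi 90.0 q7 -15.7 open 69.9 grip 0.0 F [ 0.2  1.  -0.8]
cmd [430.5 -59.3 148.3] 90.0
552,-310,170,60 -> [-0.5015, 0.2427, -0.0434, 0.6673] rows 5.0
```

Request:
{"name": "carry_out", "arguments": {"targets": [[[-1,-0.4,0.19,-0.04,0.97],[-1,-0.4,0.19,-0.04,0.97],[-1,-0.4,0.19,-0.04,0.97],[-1,-0.4,0.19,-0.04,0.97],[-1,-0.4,0.19,-0.04,0.97],[-1,-0.4,0.19,-0.04,0.97],[-1,-0.4,0.19,-0.04,0.97]]], "force": 30}}

```text
time_s: 8.38
position: [0.5251, -0.2576, 0.1684]
orientation: [[0.688, 0.726, -0.001], [0.726, -0.688, 0.001], [0.0, -0.002, -1.0]]
ft_force: [0.1, 0.0, 0.5]
opening: 0.094
grip_force: 0.0
```

```bash
echo "-.4 .19 -.04 .97" >> cmds.txt; python3 plan.py 560,-369.6,150,6.5 560,-369.6,90,6.5 560,-369.6,40,6.5
python3 - <<'E'
from h import *
for n in P: cv2.imwrite(f"pics/{n}2.png",read_camera(n))
imgs={n:cv2.imread(f"pics/{n}2.png") for n in P}
print(fit(imgs,[cyl(.027,.022,.022)],(.4306,-.059,0),.012,lambda I:I.min(2)>130,cams=("scene",),yaw=False,hull=True))
print(fit(imgs,[cyl(.027,.022,.022)],(.4306,-.059,0),.012,m_white,cams=("scene",),yaw=False,hull=True))
E
```

```text
t 8.38 p [ 525.1 -257.6  168.4] psi 46.6 q7 -27.8 open 94.0 grip 0.0 F [0.1 0.  0.5]
cmd [ 525.6 -259.2  168.3] 46.4
560,-369.6,150,6.5 -> [-0.1124, 0.202, 0.0366, 0.8862] rows 4.0
560,-369.6,90,6.5 -> [-0.1124, 0.202, 0.1566, 0.8862] rows 2.0
560,-369.6,40,6.5 -> [-0.1124, 0.202, 0.2566, 0.8862] rows 1.0
(array([432.28428881, -61.48806861,   3.08591327]), np.float64(0.04348823866896156))
(array([432.31857705, -61.80614784,   1.91964711]), np.float64(0.036459612079548245))
```

Request:
{"name": "carry_out", "arguments": {"targets": [[[-1,-0.112,0.202,0.037,0.886],[-1,-0.112,0.202,0.037,0.886],[-1,-0.112,0.202,0.037,0.886],[-1,-0.112,0.202,0.037,0.886],[-1,-0.112,0.202,0.037,0.886],[-1,-0.112,0.202,0.1,0.886],[-1,-0.112,0.202,0.157,0.886],[-1,-0.112,0.202,0.157,0.886]]]}}

```text
time_s: 9.48
position: [0.5586, -0.3681, 0.0883]
orientation: [[0.993, 0.116, -0.004], [0.116, -0.993, 0.003], [-0.004, -0.003, -1.0]]
ft_force: [-0.5, 0.6, 0.6]
opening: 0.094
grip_force: 0.0
```

```bash
echo "-.112 .202 .157 .886" >> cmds.txt; python3 plan.py 560,-369.6,40,6.5; python3 - <<'E'
from h import *
cv2.imwrite("pics/scene3.png",read_camera("scene"))
o=np.round(proj("scene",[[.56,-.37,.06]])[0]).astype(int)-40
I=cv2.imread("pics/scene3.png")[max(0,o[1]):o[1]+80,o[0]:o[0]+80]
cv2.imwrite("pics/v3.png",cv2.convertScaleAbs(cv2.resize(I,None,fx=6,fy=6,interpolation=cv2.INTER_CUBIC),alpha=1.6))
E
```

```text
t 9.47 p [ 558.6 -368.1   88.3] psi 6.7 q7 -51.7 open 94.0 grip 0.0 F [-0.5  0.6  0.6]
cmd [ 560.1 -369.5   89.8] 6.5
560,-369.6,40,6.5 -> [-0.0003, 0.0003, 0.0996, 0.0002] rows 1.0
```

View pics/v3.png

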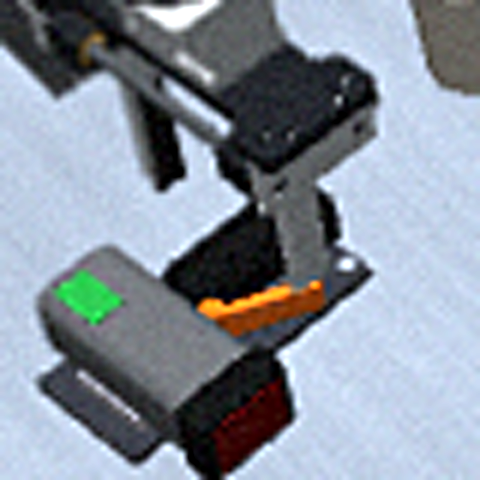

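Request:
{"name": "carry_out", "arguments": {"targets": [[[-1,0.006,0,0.03,0],[-1,0.006,0,0.06,0],[-1,0.006,0,0.08,0],[-1,0.006,0,0.1,0],[-1,0.006,0,0.1,0]]]}}

```text
time_s: 10.15
position: [0.5625, -0.369, 0.0392]
orientation: [[0.994, 0.114, -0.002], [0.114, -0.994, 0.001], [-0.001, -0.001, -1.0]]
ft_force: [-0.6, 0.6, -0.0]
opening: 0.0941
grip_force: 0.0
```

Request:
{"name": "carry_out", "arguments": {"targets": [[[0,0,0,0,0],[0,0,0,0,0],[1,0,0,0,0],[1,0,0,0,0],[1,0,0,0,0],[1,0,0,0,0],[1,0,0,0,0],[1,0,0,0,0],[1,0,0,0,0],[1,0,0,0,0]]], "force": 30}}

```text
time_s: 11.4
position: [0.5624, -0.371, 0.0398]
orientation: [[0.994, 0.113, -0.001], [0.113, -0.994, -0.002], [-0.001, 0.002, -1.0]]
ft_force: [-2.2, -5.5, -8.5]
opening: 0.0432
grip_force: 30.0
```

Request:
{"name": "carry_out", "arguments": {"targets": [[[1,0,0,0,0],[1,0,0,0,0],[1,0,0,0,0],[1,0,0,0,0],[1,0,0,0,0],[1,0,0,0,0],[1,0,0,0,0],[1,0,0,0,0]]]}}

```text
time_s: 12.4
position: [0.5624, -0.371, 0.0398]
orientation: [[0.994, 0.113, -0.001], [0.113, -0.994, -0.002], [-0.001, 0.002, -1.0]]
ft_force: [-1.1, -5.1, -7.9]
opening: 0.0434
grip_force: 30.0
```

Request:
{"name": "carry_out", "arguments": {"targets": [[[-1,0,0,0,0],[-1,0,0,0,0],[-1,0,0,0,0],[-1,0,0,0,0],[-1,0,0,0,0],[-1,0,0,-0.1,0],[-1,0,0,-0.24,0],[-1,0,0,-0.24,0],[-1,0,0,-0.24,0],[-1,0,0,-0.24,0]]]}}

```text
time_s: 13.65
position: [0.5619, -0.3689, 0.1585]
orientation: [[0.994, 0.113, -0.003], [0.113, -0.994, 0.002], [-0.003, -0.002, -1.0]]
ft_force: [-0.3, -0.4, -0.3]
opening: 0.0941
grip_force: 0.0
```

```bash
printf ".006 0 .1 0\n0 0 -.24 0\n" >> cmds.txt; cat > look.py <<'E'
from h import *
import sys
imgs={n:read_camera(n) for n in P}
for n in P: cv2.imwrite(f"pics/{n}{sys.argv[1]}.png",imgs[n])
G0=dict(A=(.6703,.0502,-10),B=(.5466,.0513,-155),C=(.5582,-.0648,-142.7),D=(.6658,-.1645,171.7),E=(.4481,-.1741,142.5))
for k in sys.argv[2]:
    G=G0[k]
    for c in (("top",),("scene",)):
        try:
            a,b=fit(imgs,PHIAL,(G[0],G[1],np.radians(G[2])),.011,m_phial,cams=c); print(k,c[0],a.round(1),round(b,2))
        except Exception as e: print(k,c[0],"fail",e)
E
python3 look.py 4 ABCDE; python3 plan.py
```

```text
A top [669.2  50.7  -9.7] 0.07
A scene [671.4  49.8 -10. ] 0.06
B top [ 545.7   52.2 -155. ] 0.07
B scene [ 547.2   50.5 -154.6] 0.04
C top [ 557.8  -63.4 -143.1] 0.08
C scene [ 559.6  -65.4 -142.6] 0.04
D top [ 664.6 -164.1  171.4] 0.09
D scene [ 667.  -165.   172.2] 0.05
E top [ 446.7 -173.5  142.8] 0.08
E scene [ 449.7 -174.7  142.4] 0.05
t 13.75 p [ 562.1 -368.8  158.4] psi 6.5 q7 -51.9 open 94.2 grip 0.0 F [-0.3  0.3 -0.3]
cmd [ 563.1 -369.1  159.8] 6.5
```

```bash
python3 - <<'E'
s=open('plan.py').read()
s=s.replace('''x,y,z,q=map(float,a.split(","));''','''x,y,z,q=map(float,a.strip("b").split(","))
        if a[0]=="b": k=np.radians(10.75); x,y=486.3+x*np.cos(k)-y*np.sin(k),284.7+x*np.sin(k)+y*np.cos(k)
       ''')
open('plan.py','w').write(s)
E
python3 plan.py 448.1,-174.1,160,-37.5 448.1,-174.1,60,-37.5 448.1,-174.1,28.5,-37.5 / 448.1,-174.1,130,-37.5 450,0,130,-5 / b-53,-72,130,10.75 b-53,-72,75,10.75 b-53,-72,56,10.75 / b-53,-72,160,10.75
```

```text
t 13.75 p [ 562.1 -368.8  158.4] psi 6.5 q7 -51.9 open 94.2 grip 0.0 F [-0.3  0.3 -0.3]
cmd [ 563.1 -369.1  159.8] 6.5
448.1,-174.1,160,-37.5 -> [-0.1843, -0.4136, -0.0004, 0.978] rows 5.0
448.1,-174.1,60,-37.5 -> [-0.1843, -0.4136, 0.1996, 0.978] rows 2.0
448.1,-174.1,28.5,-37.5 -> [-0.1843, -0.4136, 0.2626, 0.978] rows 1.0
--
448.1,-174.1,130,-37.5 -> [0.0, -0.0, -0.203, -0.0] rows 2.0
450,0,130,-5 -> [-0.209, -0.2786, -0.203, -0.7222] rows 4.0
--
b-53,-72,130,10.75 -> [-0.0402, -0.4062, -0.0, -0.35] rows 4.0
b-53,-72,75,10.75 -> [-0.0402, -0.4062, 0.11, -0.35] rows 2.0
b-53,-72,56,10.75 -> [-0.0402, -0.4062, 0.148, -0.35] rows 1.0
--
b-53,-72,160,10.75 -> [0.0, 0.0, -0.208, -0.0] rows 2.0
```

Request:
{"name": "carry_out", "arguments": {"targets": [[[0.15,-0.184,-0.414,0,0.978],[0.15,-0.184,-0.414,0,0.978],[0.15,-0.184,-0.414,0,0.978],[0.15,-0.184,-0.414,0,0.978],[0.15,-0.184,-0.414,0,0.978],[0.15,-0.184,-0.414,0.1,0.978],[0.15,-0.184,-0.414,0.2,0.978],[0.15,-0.184,-0.414,0.2,0.978],[0.15,-0.184,-0.414,0.2,0.978],[0.15,-0.184,-0.414,0.2,0.978]]], "force": 20}}

```text
time_s: 15.0
position: [0.4496, -0.175, 0.062]
orientation: [[0.793, -0.609, 0.003], [-0.609, -0.793, -0.001], [0.004, -0.001, -1.0]]
ft_force: [-0.2, 0.6, -0.3]
opening: 0.0402
grip_force: 0.0
```

Request:
{"name": "carry_out", "arguments": {"targets": [[[0.15,0,0,0.03,0],[0.15,0,0,0.061,0],[0.15,0,0,0.061,0],[0.15,0,0,0.061,0],[1,0,0,0.061,0],[1,0,0,0.061,0],[1,0,0,0.061,0],[1,0,0,0.061,0],[1,0,0,0.061,0],[1,0,0,0.061,0]]]}}

```text
time_s: 16.25
position: [0.4484, -0.1742, 0.03]
orientation: [[0.793, -0.609, 0.0], [-0.609, -0.793, -0.0], [0.0, -0.0, -1.0]]
ft_force: [-0.6, -0.4, 4.4]
opening: 0.0219
grip_force: 20.0
```

Request:
{"name": "carry_out", "arguments": {"targets": [[[1,0,0,-0.1,0],[1,0,0,-0.2,0],[1,0,0,-0.2,0],[1,-0.209,-0.279,-0.2,-0.722],[1,-0.209,-0.279,-0.2,-0.722],[1,-0.209,-0.279,-0.2,-0.722],[1,-0.209,-0.279,-0.2,-0.722],[1,-0.209,-0.279,-0.2,-0.722],[1,-0.209,-0.279,-0.2,-0.722],[1,-0.209,-0.279,-0.2,-0.722]]]}}

```text
time_s: 17.5
position: [0.4501, -0.0011, 0.1296]
orientation: [[0.996, -0.09, -0.0], [-0.09, -0.996, -0.001], [-0.0, 0.001, -1.0]]
ft_force: [-0.3, 0.1, -0.4]
opening: 0.0219
grip_force: 20.0
```

```bash
printf -- "-.184 -.414 .2 .978\n0 0 .061 0\n-.209 -.279 -.2 -.722\n" >> cmds.txt; python3 plan.py b-53,-72,130,10.75 b-53,-72,80,10.75 b-53,-72,57.5,10.75 / b-53,-72,160,10.75
```

```text
t 17.5 p [450.1  -1.1 129.6] psi -5.2 q7 -92.2 open 21.9 grip 20.0 F [-0.3  0.1 -0.4]
cmd [4.502e+02 4.000e-01 1.293e+02] -5.0
b-53,-72,130,10.75 -> [-0.0407, -0.4053, -0.0014, -0.3502] rows 4.0
b-53,-72,80,10.75 -> [-0.0407, -0.4053, 0.0986, -0.3502] rows 1.0
b-53,-72,57.5,10.75 -> [-0.0407, -0.4053, 0.1436, -0.3502] rows 1.0
--
b-53,-72,160,10.75 -> [0.0, 0.0, -0.205, -0.0] rows 2.0
```

Request:
{"name": "carry_out", "arguments": {"targets": [[[1,-0.041,-0.405,0,-0.35],[1,-0.041,-0.405,0,-0.35],[1,-0.041,-0.405,0,-0.35],[1,-0.041,-0.405,0,-0.35],[1,-0.041,-0.405,0,-0.35],[1,-0.041,-0.405,0.05,-0.35],[1,-0.041,-0.405,0.098,-0.35],[1,-0.041,-0.405,0.098,-0.35],[1,-0.041,-0.405,0.098,-0.35],[1,-0.041,-0.405,0.098,-0.35]]]}}

```text
time_s: 18.75
position: [0.4482, 0.2033, 0.0817]
orientation: [[0.983, 0.185, 0.002], [0.185, -0.983, 0.001], [0.002, -0.0, -1.0]]
ft_force: [0.7, -0.3, -0.1]
opening: 0.022
grip_force: 20.0
```

```bash
printf -- "-.041 -.405 .098 -.35\n" >> cmds.txt; python3 plan.py b-53,-72,57.5,10.75; python3 - <<'E'
from h import *
fl=[]
for n in P:
    I=read_camera(n); cv2.imwrite(f"pics/{n}5.png",I)
    o=np.round(proj(n,[[.46,.23,.05]])[0]).astype(int)-32
    fl.append(cv2.convertScaleAbs(cv2.resize(I[o[1]:o[1]+64,o[0]:o[0]+64],(400,400),interpolation=cv2.INTER_CUBIC),alpha=1.5))
cv2.imwrite("pics/v5.png",np.hstack(fl))
E
```

```text
t 18.75 p [448.2 203.3  81.7] psi 10.7 q7 -102.6 open 22.0 grip 20.0 F [ 0.7 -0.3 -0.1]
cmd [447.5 203.9  80.3] 10.7
b-53,-72,57.5,10.75 -> [0.0004, -0.0003, 0.0456, -0.0002] rows 1.0
```

View pics/v5.png

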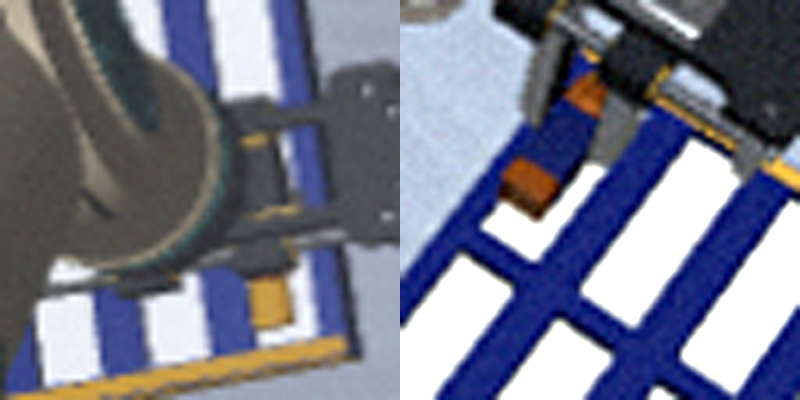

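Request:
{"name": "carry_out", "arguments": {"targets": [[[1,0,0,0.01,0],[1,0,0,0.02,0],[1,0,0,0.03,0],[1,0,0,0.038,0],[1,0,0,0.044,0],[1,0,0,0.047,0],[1,0,0,0.047,0]]]}}

```text
time_s: 19.73
position: [0.4475, 0.2037, 0.0573]
orientation: [[0.982, 0.186, 0.0], [0.186, -0.982, -0.0], [0.0, 0.0, -1.0]]
ft_force: [0.1, 0.4, 0.0]
opening: 0.0219
grip_force: 20.0
```

Request:
{"name": "carry_out", "arguments": {"targets": [[[0.255,0,0,0,0],[0.255,0,0,0,0],[0.255,0,0,0,0],[0.255,0,0,-0.1,0],[0.255,0,0,-0.2,0],[0.255,0,0,-0.2,0],[0.255,0,0,-0.2,0]]]}}

```text
time_s: 20.6
position: [0.4471, 0.2036, 0.1571]
orientation: [[0.982, 0.187, -0.0], [0.187, -0.982, -0.0], [-0.0, -0.0, -1.0]]
ft_force: [-0.6, -0.4, -0.1]
opening: 0.0353
grip_force: 0.0
```

```bash
printf -- "0 0 .047 0\n0 0 -.2 0\n" >> cmds.txt; python3 look.py 6 ABCD; python3 plan.py 546.6,51.3,150,25 546.6,51.3,60,25 / 546.6,51.3,29.5,25 / 546.6,51.3,130,25 b53,-72,130,10.75 b53,-72,80,10.75 / b53,-72,57,10.75 / b53,-72,157,10.75 
```

```text
A top [669.2  50.6  -9.7] 0.06
A scene [671.5  49.8 -10.5] 0.06
B top [ 545.2   51.9 -154.8] 0.07
B scene [ 547.2   50.6 -154.5] 0.04
C top [ 557.8  -63.5 -142.9] 0.07
C scene [ 559.7  -65.4 -142.9] 0.04
D top [ 665.3 -164.1  171.4] 0.08
D scene [ 667.  -164.8  171.9] 0.05
t 20.7 p [446.6 203.3 156.2] psi 10.7 q7 -103.2 open 35.0 grip 0.0 F [-0.6 -0.6 -0. ]
cmd [447.5 203.9 156.8] 10.7
546.6,51.3,150,25 -> [0.1378, 0.3368, 0.0136, -0.3169] rows 4.0
546.6,51.3,60,25 -> [0.1378, 0.3368, 0.1936, -0.3169] rows 2.0
--
546.6,51.3,29.5,25 -> [0.0, 0.0, 0.061, -0.0] rows 1.0
--
546.6,51.3,130,25 -> [0.0, 0.0, -0.201, -0.0] rows 2.0
b53,-72,130,10.75 -> [0.1553, -0.3084, -0.201, 0.3167] rows 3.0
b53,-72,80,10.75 -> [0.1553, -0.3084, -0.101, 0.3167] rows 1.0
--
b53,-72,57,10.75 -> [0.0, 0.0, 0.046, -0.0] rows 1.0
--
b53,-72,157,10.75 -> [0.0, 0.0, -0.2, -0.0] rows 2.0
```

Request:
{"name": "carry_out", "arguments": {"targets": [[[0.15,0.138,0.337,0,-0.317],[0.15,0.138,0.337,0.014,-0.317],[0.15,0.138,0.337,0.014,-0.317],[0.15,0.138,0.337,0.014,-0.317],[0.15,0.138,0.337,0.014,-0.317],[0.15,0.138,0.337,0.1,-0.317],[0.15,0.138,0.337,0.194,-0.317],[0.15,0.138,0.337,0.194,-0.317],[0.15,0.138,0.337,0.194,-0.317]]]}}

```text
time_s: 21.82
position: [0.5469, 0.0524, 0.0613]
orientation: [[0.905, 0.425, 0.001], [0.425, -0.905, 0.001], [0.001, -0.0, -1.0]]
ft_force: [-0.6, -0.5, 0.5]
opening: 0.0397
grip_force: 0.0
```

Request:
{"name": "carry_out", "arguments": {"targets": [[[0.15,0,0,0.03,0],[0.15,0,0,0.061,0],[0.15,0,0,0.061,0],[0.15,0,0,0.061,0],[1,0,0,0.061,0],[1,0,0,0.061,0],[1,0,0,0.061,0],[1,0,0,0.061,0],[1,0,0,0.061,0]]]}}

```text
time_s: 22.95
position: [0.5469, 0.0511, 0.0301]
orientation: [[0.906, 0.423, 0.0], [0.423, -0.906, 0.0], [0.0, 0.0, -1.0]]
ft_force: [-0.5, -0.3, 3.3]
opening: 0.0214
grip_force: 20.0
```

Request:
{"name": "carry_out", "arguments": {"targets": [[[1,0,0,-0.1,0],[1,0,0,-0.2,0],[1,0,0,-0.2,0],[1,0.155,-0.308,-0.2,0.317],[1,0.155,-0.308,-0.2,0.317],[1,0.155,-0.308,-0.2,0.317],[1,0.155,-0.308,-0.2,0.317],[1,0.155,-0.308,-0.1,0.317],[1,0.155,-0.308,-0.1,0.317],[1,0.155,-0.308,-0.1,0.317]]]}}

```text
time_s: 24.2
position: [0.5521, 0.2222, 0.0801]
orientation: [[0.983, 0.185, -0.0], [0.185, -0.983, -0.001], [-0.0, 0.001, -1.0]]
ft_force: [-0.2, 0.0, -0.6]
opening: 0.0217
grip_force: 20.0
```

Request:
{"name": "carry_out", "arguments": {"targets": [[[1,0,0,0,0],[1,0,0,0.015,0],[1,0,0,0.03,0],[1,0,0,0.038,0],[1,0,0,0.044,0],[1,0,0,0.046,0],[1,0,0,0.046,0]]]}}

```text
time_s: 25.08
position: [0.5517, 0.2233, 0.0571]
orientation: [[0.982, 0.186, -0.0], [0.186, -0.982, -0.0], [-0.0, 0.0, -1.0]]
ft_force: [-1.7, 0.2, 2.6]
opening: 0.0223
grip_force: 20.0
```

Request:
{"name": "carry_out", "arguments": {"targets": [[[0.255,0,0,0,0],[0.255,0,0,0,0],[0.255,0,0,0,0],[0.255,0,0,-0.1,0],[0.255,0,0,-0.2,0],[0.255,0,0,-0.2,0],[0.255,0,0,-0.2,0]]]}}

```text
time_s: 25.95
position: [0.5513, 0.2232, 0.1564]
orientation: [[0.982, 0.187, -0.001], [0.187, -0.982, -0.0], [-0.001, 0.0, -1.0]]
ft_force: [0.2, -0.3, -0.2]
opening: 0.0353
grip_force: 0.0
```

```bash
printf -- ".138 .337 .194 -.317\n0 0 .061 0\n.155 -.308 -.1 .317\n0 0 .046 0\n0 0 -.2 0\n" >> cmds.txt; python3 look.py 7 ACD; python3 plan.py 558.6,-64.5,150,37.2 558.6,-64.5,60,37.2 / 558.6,-64.5,29.5,37.2 / 558.6,-64.5,130,37.2 b-53,72,130,10.75 / b-53,72,80,10.75 / b-53,72,57,10.75 / b-53,72,157,10.75 
```

```text
A top [669.2  50.6  -9.8] 0.06
A scene [671.4  49.8 -10. ] 0.06
C top [ 557.7  -63.6 -142.8] 0.07
C scene [ 559.7  -65.3 -142.6] 0.04
D top [ 664.3 -164.1  171.3] 0.08
D scene [ 667.1 -165.1  172.4] 0.05
t 26.05 p [550.7 223.  155.4] psi 10.8 q7 -100.0 open 34.9 grip 0.0 F [ 1.1  0.2 -0. ]
cmd [551.8 223.6 156.3] 10.7
558.6,-64.5,150,37.2 -> [-0.0941, 0.5685, 0.0126, -0.588] rows 5.0
558.6,-64.5,60,37.2 -> [-0.0941, 0.5685, 0.1926, -0.588] rows 2.0
--
558.6,-64.5,29.5,37.2 -> [0.0, 0.0, 0.061, -0.0] rows 1.0
--
558.6,-64.5,130,37.2 -> [0.0, 0.0, -0.201, -0.0] rows 2.0
b-53,72,130,10.75 -> [0.2763, -0.8199, -0.201, 0.5878] rows 8.0
--
b-53,72,80,10.75 -> [0.0, 0.0, 0.1, -0.0] rows 1.0
--
b-53,72,57,10.75 -> [0.0, 0.0, 0.046, -0.0] rows 1.0
--
b-53,72,157,10.75 -> [0.0, 0.0, -0.2, -0.0] rows 2.0
```

Request:
{"name": "carry_out", "arguments": {"targets": [[[0.15,-0.094,0.568,0.012,-0.588],[0.15,-0.094,0.568,0.012,-0.588],[0.15,-0.094,0.568,0.012,-0.588],[0.15,-0.094,0.568,0.012,-0.588],[0.15,-0.094,0.568,0.012,-0.588],[0.15,-0.094,0.568,0.012,-0.588],[0.15,-0.094,0.568,0.1,-0.588],[0.15,-0.094,0.568,0.192,-0.588],[0.15,-0.094,0.568,0.192,-0.588],[0.15,-0.094,0.568,0.192,-0.588]]]}}

```text
time_s: 27.3
position: [0.5592, -0.0634, 0.0614]
orientation: [[0.796, 0.606, 0.001], [0.606, -0.796, 0.001], [0.001, -0.0, -1.0]]
ft_force: [-0.2, -0.7, 0.5]
opening: 0.04
grip_force: 0.0
```

Request:
{"name": "carry_out", "arguments": {"targets": [[[0.15,0,0,0.03,0],[0.15,0,0,0.061,0],[0.15,0,0,0.061,0],[0.15,0,0,0.061,0],[1,0,0,0.061,0],[1,0,0,0.061,0],[1,0,0,0.061,0],[1,0,0,0.061,0],[1,0,0,0.061,0]]]}}

```text
time_s: 28.42
position: [0.5588, -0.0645, 0.0306]
orientation: [[0.796, 0.605, 0.0], [0.605, -0.796, -0.0], [0.0, 0.0, -1.0]]
ft_force: [-1.2, 0.6, 4.1]
opening: 0.0217
grip_force: 20.0
```

Request:
{"name": "carry_out", "arguments": {"targets": [[[1,0,0,-0.1,0],[1,0,0,-0.2,0],[1,0.276,-0.82,-0.2,0.588],[1,0.276,-0.82,-0.2,0.588],[1,0.276,-0.82,-0.2,0.588],[1,0.276,-0.82,-0.2,0.588],[1,0.276,-0.82,-0.2,0.588],[1,0.276,-0.82,-0.2,0.588],[1,0.276,-0.82,-0.2,0.588],[1,0.276,-0.82,-0.2,0.588]]]}}

```text
time_s: 29.68
position: [0.4173, 0.3516, 0.1298]
orientation: [[0.981, 0.196, -0.001], [0.196, -0.981, 0.003], [-0.001, -0.003, -1.0]]
ft_force: [0.2, 0.1, -1.4]
opening: 0.0217
grip_force: 20.0
```

Request:
{"name": "carry_out", "arguments": {"targets": [[[1,0,0,0,0],[1,0,0,0.05,0],[1,0,0,0.1,0],[1,0,0,0.1,0],[1,0,0,0.1,0]]]}}

```text
time_s: 30.3
position: [0.4216, 0.3446, 0.0809]
orientation: [[0.983, 0.184, 0.001], [0.184, -0.983, -0.0], [0.001, 0.0, -1.0]]
ft_force: [1.0, 0.2, -0.0]
opening: 0.022
grip_force: 20.0
```

```bash
printf -- "-.094 .568 .192 -.588\n0 0 .061 0\n.276 -.82 -.2 .588\n0 0 .1 0\n" >> cmds.txt; python3 plan.py b-53,72,57.5,10.75
```

```text
t 30.3 p [421.6 344.6  80.9] psi 10.6 q7 -113.7 open 22.0 grip 20.0 F [ 1.   0.2 -0. ]
cmd [420.6 345.8  79.8] 10.7
b-53,72,57.5,10.75 -> [0.0003, 0.0005, 0.0446, -0.0002] rows 1.0
```

Request:
{"name": "carry_out", "arguments": {"targets": [[[1,0,0,0.015,0],[1,0,0,0.03,0],[1,0,0,0.038,0],[1,0,0,0.044,0],[1,0,0,0.046,0],[1,0,0,0.046,0]]]}}

```text
time_s: 31.05
position: [0.4204, 0.3455, 0.0576]
orientation: [[0.982, 0.187, -0.0], [0.187, -0.982, -0.0], [-0.0, -0.0, -1.0]]
ft_force: [0.4, -0.7, 3.3]
opening: 0.0217
grip_force: 20.0
```

Request:
{"name": "carry_out", "arguments": {"targets": [[[0.255,0,0,0,0],[0.255,0,0,0,0],[0.255,0,0,0,0],[0.255,0,0,-0.1,0],[0.255,0,0,-0.2,0],[0.255,0,0,-0.2,0],[0.255,0,0,-0.2,0]]]}}

```text
time_s: 31.92
position: [0.4202, 0.3454, 0.157]
orientation: [[0.982, 0.187, -0.0], [0.187, -0.982, -0.0], [-0.0, 0.0, -1.0]]
ft_force: [0.3, -0.3, -0.3]
opening: 0.0347
grip_force: 0.0
```

```bash
printf -- "0 0 .046 0\n0 0 -.2 0\n" >> cmds.txt; python3 look.py 8 AD; python3 plan.py 560,100,156,5 / 665.8,-164.5,150,-8.2 665.8,-164.5,60,-8.2 / 665.8,-164.5,29.5,-8.2 / 665.8,-164.5,130,-8.2 600,60,130,10.75 / b53,-24,130,10.75 b53,-24,80,10.75 / b53,-24,57,10.75 / b53,-24,157,10.75 
```

```text
A top [669.2  50.6  -9.9] 0.07
A scene [671.6  49.8 -10.5] 0.06
D top [ 665.1 -164.   171.5] 0.09
D scene [ 666.9 -165.   171.9] 0.04
t 32.02 p [419.7 344.9 156. ] psi 10.7 q7 -114.8 open 35.1 grip 0.0 F [ 0.5  0.3 -0.8]
cmd [420.6 345.8 156.8] 10.7
560,100,156,5 -> [0.1823, 0.5349, 0.0016, 0.1276] rows 5.0
--
665.8,-164.5,150,-8.2 -> [0.1647, 0.5454, 0.012, 0.2933] rows 5.0
665.8,-164.5,60,-8.2 -> [0.1647, 0.5454, 0.192, 0.2933] rows 2.0
--
665.8,-164.5,29.5,-8.2 -> [0.0, -0.0, 0.061, -0.0] rows 1.0
--
665.8,-164.5,130,-8.2 -> [0.0, -0.0, -0.201, -0.0] rows 2.0
600,60,130,10.75 -> [-0.1943, -0.4256, -0.201, -0.4211] rows 4.0
--
b53,-24,130,10.75 -> [-0.0336, -0.4359, -0.0, -0.0] rows 4.0
b53,-24,80,10.75 -> [-0.0336, -0.4359, 0.1, -0.0] rows 1.0
--
b53,-24,57,10.75 -> [0.0, 0.0, 0.046, -0.0] rows 1.0
--
b53,-24,157,10.75 -> [0.0, 0.0, -0.2, -0.0] rows 2.0
```

Request:
{"name": "carry_out", "arguments": {"targets": [[[0.15,0.182,0.535,0,0.128],[0.15,0.182,0.535,0,0.128],[0.15,0.182,0.535,0,0.128],[0.15,0.182,0.535,0,0.128],[0.15,0.182,0.535,0,0.128],[0.15,0.182,0.535,0,0.128]]]}}

```text
time_s: 32.78
position: [0.5603, 0.0959, 0.1559]
orientation: [[0.997, 0.081, -0.002], [0.081, -0.997, -0.002], [-0.002, 0.002, -1.0]]
ft_force: [-0.3, 0.6, -0.4]
opening: 0.0401
grip_force: 0.0
```

Request:
{"name": "carry_out", "arguments": {"targets": [[[0.15,0.165,0.545,0.012,0.293],[0.15,0.165,0.545,0.012,0.293],[0.15,0.165,0.545,0.012,0.293],[0.15,0.165,0.545,0.012,0.293],[0.15,0.165,0.545,0.012,0.293],[0.15,0.165,0.545,0.012,0.293],[0.15,0.165,0.545,0.1,0.293],[0.15,0.165,0.545,0.192,0.293],[0.15,0.165,0.545,0.192,0.293],[0.15,0.165,0.545,0.192,0.293]]]}}

```text
time_s: 34.02
position: [0.6666, -0.1629, 0.0624]
orientation: [[0.99, -0.141, 0.001], [-0.141, -0.99, 0.0], [0.001, -0.001, -1.0]]
ft_force: [-0.1, 0.8, 0.3]
opening: 0.04
grip_force: 0.0
```

Request:
{"name": "carry_out", "arguments": {"targets": [[[0.15,0,0,0.03,0],[0.15,0,0,0.061,0],[0.15,0,0,0.061,0],[0.15,0,0,0.061,0],[1,0,0,0.061,0],[1,0,0,0.061,0],[1,0,0,0.061,0],[1,0,0,0.061,0],[1,0,0,0.061,0]]]}}

```text
time_s: 35.15
position: [0.666, -0.1646, 0.0312]
orientation: [[0.99, -0.143, 0.001], [-0.143, -0.99, -0.0], [0.001, -0.0, -1.0]]
ft_force: [0.5, 0.1, 3.3]
opening: 0.0219
grip_force: 20.0
```

```bash
printf -- ".182 .535 0 .128\n.165 .545 .192 .293\n0 0 .061 0\n" >> cmds.txt;python3 plan.py 665.8,-164.5,130,-8.2 600,60,130,10.75 / b53,-24,130,10.75 b53,-24,80,10.75
```

```text
t 35.15 p [ 666.  -164.6   31.2] psi -8.2 q7 -77.9 open 21.9 grip 20.0 F [0.5 0.1 3.3]
cmd [ 665.7 -164.4   30.3] -8.2
665.8,-164.5,130,-8.2 -> [0.0002, 0.0002, -0.1994, -0.0001] rows 2.0
600,60,130,10.75 -> [-0.1941, -0.4254, -0.1994, -0.4212] rows 4.0
--
b53,-24,130,10.75 -> [-0.0336, -0.4359, -0.0, -0.0] rows 4.0
b53,-24,80,10.75 -> [-0.0336, -0.4359, 0.1, -0.0] rows 1.0
```

Request:
{"name": "carry_out", "arguments": {"targets": [[[1,0,0,-0.1,0],[1,0,0,-0.2,0],[1,0,0,-0.2,0],[1,-0.194,-0.425,-0.2,-0.421],[1,-0.194,-0.425,-0.2,-0.421],[1,-0.194,-0.425,-0.2,-0.421],[1,-0.194,-0.425,-0.2,-0.421],[1,-0.194,-0.425,-0.2,-0.421]]]}}

```text
time_s: 36.15
position: [0.5976, 0.0655, 0.1294]
orientation: [[0.981, 0.194, -0.004], [0.194, -0.981, 0.003], [-0.003, -0.004, -1.0]]
ft_force: [-0.6, -1.0, -0.9]
opening: 0.0217
grip_force: 20.0
```

Request:
{"name": "carry_out", "arguments": {"targets": [[[1,-0.034,-0.436,0,0],[1,-0.034,-0.436,0,0],[1,-0.034,-0.436,0,0],[1,-0.034,-0.436,0,0],[1,-0.034,-0.436,0,0],[1,-0.034,-0.436,0.05,0],[1,-0.034,-0.436,0.1,0],[1,-0.034,-0.436,0.1,0],[1,-0.034,-0.436,0.1,0],[1,-0.034,-0.436,0.1,0]]]}}

```text
time_s: 37.4
position: [0.5437, 0.2702, 0.0818]
orientation: [[0.983, 0.186, 0.002], [0.186, -0.983, 0.001], [0.002, -0.0, -1.0]]
ft_force: [-0.2, -0.0, -0.6]
opening: 0.0217
grip_force: 20.0
```

```bash
printf -- "-.194 -.425 -.2 -.421\n-.034 -.436 .1 0\n" >> cmds.txt;python3 plan.py b53,-24,58,10.75; python3 - <<'E'
from h import *
fl=[]
for n in P:
    I=read_camera(n); cv2.imwrite(f"pics/{n}9.png",I)
    o=np.round(proj(n,[[.48,.27,.05]])[0]).astype(int)-50
    fl.append(cv2.convertScaleAbs(cv2.resize(I[o[1]:o[1]+100,o[0]:o[0]+100],(400,400),interpolation=cv2.INTER_CUBIC),alpha=1.5))
cv2.imwrite("pics/v9.png",np.hstack(fl))
E
```

```text
t 37.4 p [543.7 270.2  81.8] psi 10.7 q7 -100.8 open 21.7 grip 20.0 F [-0.2 -0.  -0.6]
cmd [542.7 270.8  80.3] 10.7
b53,-24,58,10.75 -> [0.0003, -0.0004, 0.0446, -0.0002] rows 1.0
```

View pics/v9.png

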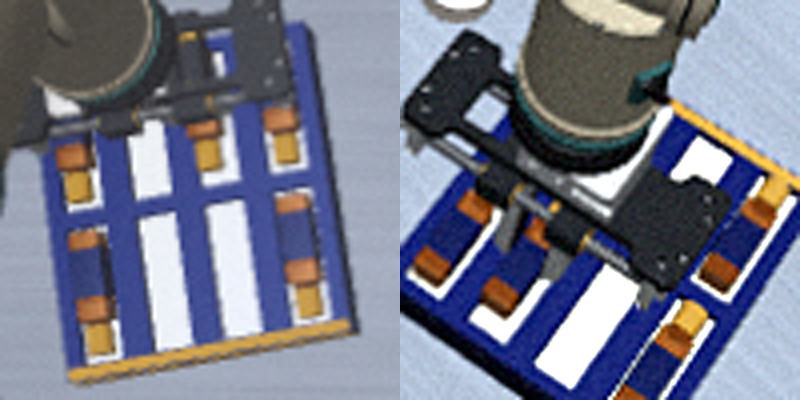

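Request:
{"name": "carry_out", "arguments": {"targets": [[[1,0,0,0.015,0],[1,0,0,0.03,0],[1,0,0,0.038,0],[1,0,0,0.044,0],[1,0,0,0.046,0],[1,0,0,0.046,0]]]}}

```text
time_s: 38.25
position: [0.5425, 0.2705, 0.0581]
orientation: [[0.982, 0.186, -0.0], [0.186, -0.982, -0.0], [-0.0, -0.0, -1.0]]
ft_force: [-1.8, -0.6, 3.5]
opening: 0.0219
grip_force: 20.0
```

Request:
{"name": "carry_out", "arguments": {"targets": [[[0.255,0,0,0,0],[0.255,0,0,0,0],[0.255,0,0,0,0],[0.255,0,0,-0.1,0],[0.255,0,0,-0.2,0],[0.255,0,0,-0.2,0],[0.255,0,0,-0.2,0]]]}}

```text
time_s: 39.12
position: [0.5422, 0.2704, 0.1574]
orientation: [[0.982, 0.187, -0.001], [0.187, -0.982, -0.0], [-0.001, 0.0, -1.0]]
ft_force: [-0.3, 0.3, -0.1]
opening: 0.0352
grip_force: 0.0
```

```bash
printf -- "0 0 .046 0\n0 0 -.2 0\n" >> cmds.txt; python3 look.py 10 A; python3 plan.py 600,150,157,-10  670.3,50.2,150,-10 670.3,50.2,60,-10 / 670.3,50.2,29.5,-10 / 670.3,50.2,130,-10 620,80,130,34.5 / 600,100,130,79 / 560,150,130,123 / 520,200,130,167 / b-53,-24,130,190.75 b-53,-24,80,190.75 
```

```text
A top [669.2  50.6  -9.8] 0.06
A scene [671.4  49.8  -9.8] 0.05
t 39.23 p [541.6 270.1 156.3] psi 10.8 q7 -101.7 open 35.1 grip 0.0 F [ 0.4 -0.2  0.2]
cmd [542.7 270.8 157.3] 10.7
600,150,157,-10 -> [0.0675, 0.2587, 0.0006, 0.4609] rows 3.0
670.3,50.2,150,-10 -> [0.1685, 0.481, 0.0146, 0.4609] rows 3.0
670.3,50.2,60,-10 -> [0.1685, 0.481, 0.1946, 0.4609] rows 2.0
--
670.3,50.2,29.5,-10 -> [0.0, -0.0, 0.061, -0.0] rows 1.0
--
670.3,50.2,130,-10 -> [0.0, -0.0, -0.201, -0.0] rows 2.0
620,80,130,34.5 -> [-0.1094, -0.0412, -0.201, -0.9889] rows 5.0
--
600,100,130,79 -> [-0.0103, -0.0556, -0.0, -0.9889] rows 5.0
--
560,150,130,123 -> [0.0829, -0.0976, -0.0, -0.9778] rows 5.0
--
520,200,130,167 -> [0.1274, -0.0126, -0.0, -0.9778] rows 5.0
--
b-53,-24,130,190.75 -> [0.1815, 0.0633, -0.0, -0.5278] rows 3.0
b-53,-24,80,190.75 -> [0.1815, 0.0633, 0.1, -0.5278] rows 1.0
```

Request:
{"name": "carry_out", "arguments": {"targets": [[[0.15,0.168,0.481,0,0.461],[0.15,0.168,0.481,0.014,0.461],[0.15,0.168,0.481,0.014,0.461],[0.15,0.168,0.481,0.014,0.461],[0.15,0.168,0.481,0.014,0.461],[0.15,0.168,0.481,0.014,0.461],[0.15,0.168,0.481,0.1,0.461],[0.15,0.168,0.481,0.194,0.461],[0.15,0.168,0.481,0.194,0.461],[0.15,0.168,0.481,0.194,0.461]]]}}

```text
time_s: 40.48
position: [0.6706, 0.0515, 0.062]
orientation: [[0.985, -0.172, 0.001], [-0.172, -0.985, 0.001], [0.001, -0.001, -1.0]]
ft_force: [0.3, 0.3, 0.1]
opening: 0.04
grip_force: 0.0
```

Request:
{"name": "carry_out", "arguments": {"targets": [[[0.15,0,0,0.03,0],[0.15,0,0,0.061,0],[0.15,0,0,0.061,0],[0.15,0,0,0.061,0],[1,0,0,0.061,0],[1,0,0,0.061,0],[1,0,0,0.061,0],[1,0,0,0.061,0],[1,0,0,0.061,0]]]}}

```text
time_s: 41.6
position: [0.6704, 0.0501, 0.0307]
orientation: [[0.985, -0.174, 0.001], [-0.174, -0.985, 0.0], [0.001, -0.0, -1.0]]
ft_force: [-0.0, 0.7, 3.2]
opening: 0.0215
grip_force: 20.0
```

Request:
{"name": "carry_out", "arguments": {"targets": [[[1,0,0,-0.1,0],[1,0,0,-0.2,0],[1,0,0,-0.2,0],[1,-0.109,-0.041,-0.2,-0.989],[1,-0.109,-0.041,-0.2,-0.989],[1,-0.109,-0.041,-0.2,-0.989],[1,-0.109,-0.041,-0.2,-0.989],[1,-0.109,-0.041,-0.2,-0.989],[1,-0.109,-0.041,-0.2,-0.989]]]}}

```text
time_s: 42.72
position: [0.6194, 0.0794, 0.1295]
orientation: [[0.826, 0.564, -0.001], [0.564, -0.826, -0.0], [-0.001, -0.001, -1.0]]
ft_force: [0.3, 0.7, -1.4]
opening: 0.0219
grip_force: 20.0
```

Request:
{"name": "carry_out", "arguments": {"targets": [[[1,-0.01,-0.056,0,-0.989],[1,-0.01,-0.056,0,-0.989],[1,-0.01,-0.056,0,-0.989],[1,-0.01,-0.056,0,-0.989],[1,-0.01,-0.056,0,-0.989],[1,-0.01,-0.056,0,-0.989]]]}}

```text
time_s: 43.48
position: [0.5998, 0.0997, 0.1301]
orientation: [[0.194, 0.981, -0.0], [0.981, -0.194, -0.0], [-0.0, -0.0, -1.0]]
ft_force: [-0.6, -0.4, -0.8]
opening: 0.0216
grip_force: 20.0
```

Request:
{"name": "carry_out", "arguments": {"targets": [[[1,0.083,-0.098,0,-0.978],[1,0.083,-0.098,0,-0.978],[1,0.083,-0.098,0,-0.978],[1,0.083,-0.098,0,-0.978],[1,0.083,-0.098,0,-0.978],[1,0.083,-0.098,0,-0.978]]]}}

```text
time_s: 44.22
position: [0.5597, 0.1498, 0.1302]
orientation: [[-0.541, 0.841, -0.0], [0.841, 0.541, -0.0], [-0.0, -0.0, -1.0]]
ft_force: [0.0, 0.1, -0.3]
opening: 0.0215
grip_force: 20.0
```

```bash
printf -- ".168 .481 .194 .461\n0 0 .061 0\n-.109 -.041 -.2 -.989\n-.01 -.056 0 -.989\n.083 -.098 0 -.978\n" >> cmds.txt;python3 plan.py 520,200,130,167 / b-53,-24,130,190.75 b-53,-24,80,190.75 
```

```text
t 44.23 p [559.7 149.8 130.2] psi 122.8 q7 -5.4 open 21.5 grip 20.0 F [ 0.   0.1 -0.3]
cmd [559.8 150.2 129.8] 123.0
520,200,130,167 -> [0.127, -0.0124, -0.0004, -0.9774] rows 5.0
--
b-53,-24,130,190.75 -> [0.1815, 0.0633, -0.0, -0.5278] rows 3.0
b-53,-24,80,190.75 -> [0.1815, 0.0633, 0.1, -0.5278] rows 1.0
```

Request:
{"name": "carry_out", "arguments": {"targets": [[[1,0.127,-0.012,0,-0.977],[1,0.127,-0.012,0,-0.977],[1,0.127,-0.012,0,-0.977],[1,0.127,-0.012,0,-0.977],[1,0.127,-0.012,0,-0.977],[1,0.127,-0.012,0,-0.977]]]}}

```text
time_s: 44.98
position: [0.5201, 0.1998, 0.1302]
orientation: [[-0.973, 0.229, -0.0], [0.229, 0.973, -0.0], [0.0, -0.0, -1.0]]
ft_force: [-0.0, -0.5, -1.0]
opening: 0.0216
grip_force: 20.0
```

Request:
{"name": "carry_out", "arguments": {"targets": [[[1,0.1815,0.063,0,-0.528],[1,0.1815,0.063,0,-0.528],[1,0.1815,0.063,0,-0.528],[1,0.1815,0.063,0,-0.528],[1,0.1815,0.063,0.05,-0.528],[1,0.1815,0.063,0.1,-0.528],[1,0.1815,0.063,0.1,-0.528],[1,0.1815,0.063,0.1,-0.528],[1,0.1815,0.063,0.1,-0.528]]]}}

```text
time_s: 46.1
position: [0.4396, 0.2512, 0.0812]
orientation: [[-0.983, -0.185, 0.002], [-0.185, 0.983, 0.001], [-0.002, 0.001, -1.0]]
ft_force: [-0.6, -0.3, -1.3]
opening: 0.0219
grip_force: 20.0
```

```bash
printf -- ".127 -.012 0 -.977\n.1815 .063 .1 -.528\n" >> cmds.txt;python3 plan.py b-53,-24,57,190.75 
```

```text
t 46.1 p [439.6 251.2  81.2] psi -169.3 q7 25.8 open 21.9 grip 20.0 F [-0.6 -0.3 -1.3]
cmd [438.8 251.3  79.8] 190.7
b-53,-24,57,190.75 -> [0.0003, -0.0, 0.0456, -0.0002] rows 1.0
```

Request:
{"name": "carry_out", "arguments": {"targets": [[[1,0,0,0.015,0],[1,0,0,0.03,0],[1,0,0,0.038,0],[1,0,0,0.044,0],[1,0,0,0.046,0],[1,0,0,0.046,0]]]}}

```text
time_s: 46.85
position: [0.4386, 0.251, 0.0576]
orientation: [[-0.982, -0.187, 0.0], [-0.187, 0.982, -0.0], [-0.0, -0.0, -1.0]]
ft_force: [-1.3, -0.8, 4.2]
opening: 0.0219
grip_force: 20.0
```

Request:
{"name": "carry_out", "arguments": {"targets": [[[0.255,0,0,0,0],[0.255,0,0,0,0],[0.255,0,0,0,0],[0.255,0,0,-0.1,0],[0.255,0,0,-0.2,0],[0.255,0,0,-0.2,0],[0.255,0,0,-0.2,0]]]}}

```text
time_s: 47.72
position: [0.4388, 0.2504, 0.1569]
orientation: [[-0.983, -0.186, -0.0], [-0.186, 0.983, -0.001], [0.0, -0.001, -1.0]]
ft_force: [0.4, 0.2, -0.7]
opening: 0.0352
grip_force: 0.0
```

```bash
printf -- "0 0 .046 0\n0 0 -.2 0\n" >> cmds.txt; python3 -c "
import numpy as np
from station import observe; print(np.round(observe()['qpos'],1))"; python3 plan.py 490,0,157,190.75 / 520,-200,157,188 / 563,-368.5,140,186.5 563,-368.5,90,186.5
```

```text
[ -3.8  35.8 -43.9 113.   34.9  45.2  32.7]
t 47.73 p [438.8 250.4 156.9] psi -169.3 q7 32.7 open 35.2 grip 0.0 F [ 0.4  0.2 -0.7]
cmd [438.8 251.3 156.8] 190.7
490,0,157,190.75 -> [-0.0069, -0.5128, -0.0004, -0.0002] rows 5.0
--
520,-200,157,188 -> [0.0157, -0.4042, -0.0, 0.0611] rows 4.0
--
563,-368.5,140,186.5 -> [-0.0383, -0.3457, 0.034, 0.0333] rows 3.0
563,-368.5,90,186.5 -> [-0.0383, -0.3457, 0.134, 0.0333] rows 1.0
```

Request:
{"name": "carry_out", "arguments": {"targets": [[[-0.2,-0.007,-0.513,0,0],[-0.2,-0.007,-0.513,0,0],[-0.2,-0.007,-0.513,0,0],[-0.2,-0.007,-0.513,0,0],[-0.2,-0.007,-0.513,0,0],[-0.2,-0.007,-0.513,0,0],[-0.2,-0.007,-0.513,0,0]]]}}

```text
time_s: 48.6
position: [0.4896, 0.0018, 0.157]
orientation: [[-0.982, -0.19, -0.001], [-0.19, 0.982, 0.001], [0.0, 0.001, -1.0]]
ft_force: [0.2, -0.0, 0.3]
opening: 0.0567
grip_force: 0.0
```

Request:
{"name": "carry_out", "arguments": {"targets": [[[-1,0.016,-0.404,0,0.061],[-1,0.016,-0.404,0,0.061],[-1,0.016,-0.404,0,0.061],[-1,0.016,-0.404,0,0.061],[-1,0.016,-0.404,0,0.061],[-1,0.016,-0.404,0,0.061]]], "force": 30}}

```text
time_s: 49.35
position: [0.5202, -0.1971, 0.1576]
orientation: [[-0.99, -0.144, 0.0], [-0.144, 0.99, 0.001], [-0.0, 0.001, -1.0]]
ft_force: [0.2, -0.2, -0.1]
opening: 0.0942
grip_force: 0.0
```

```bash
printf -- "-.007 -.513 0 0\n.016 -.404 0 .061\n" >> cmds.txt; python3 - <<'E'
from h import *
print(np.round(observe()['qpos'],1))
imgs={n:read_camera(n) for n in P}; fl=[]
for n in P:
    I=imgs[n]; cv2.imwrite(f"pics/{n}11.png",I)
    o=np.round(proj(n,[[.486,.285,.035]])[0]).astype(int)-55
    fl.append(cv2.convertScaleAbs(cv2.resize(I[o[1]:o[1]+110,o[0]:o[0]+110],(400,400),interpolation=cv2.INTER_CUBIC),alpha=1.5))
cv2.imwrite("pics/v11.png",np.hstack(fl))
print(fit(imgs,[cyl(.027,.022,.022)],(.4306,-.059,0),.012,m_white,cams=("scene",),yaw=False,hull=True))
E
python3 plan.py 563,-368.5,140,186.5 563,-368.5,90,186.5
```

```text
[ 46.4  40.  -45.7 105.2  36.4  50.6  81.5]
(array([432.60504849, -61.59845213,   2.47315776]), np.float64(0.03233679072605247))
t 49.45 p [ 520.2 -197.7  157.6] psi -171.8 q7 81.5 open 94.1 grip 0.0 F [-0.6  0.1  0.5]
cmd [ 519.9 -200.   156.8] 188.0
563,-368.5,140,186.5 -> [-0.0386, -0.3456, 0.0336, 0.0332] rows 3.0
563,-368.5,90,186.5 -> [-0.0386, -0.3456, 0.1336, 0.0332] rows 1.0
```

View pics/v11.png

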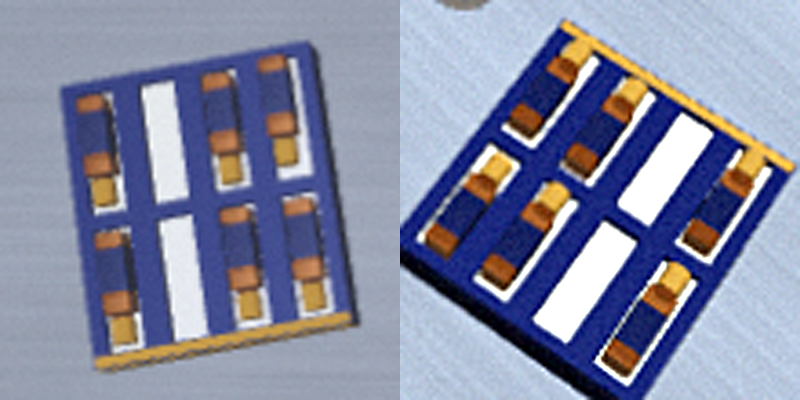

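Request:
{"name": "carry_out", "arguments": {"targets": [[[-1,-0.039,-0.346,0,0.033],[-1,-0.039,-0.346,0.033,0.033],[-1,-0.039,-0.346,0.033,0.033],[-1,-0.039,-0.346,0.033,0.033],[-1,-0.039,-0.346,0.033,0.033],[-1,-0.039,-0.346,0.08,0.033],[-1,-0.039,-0.346,0.134,0.033],[-1,-0.039,-0.346,0.134,0.033],[-1,-0.039,-0.346,0.134,0.033],[-1,-0.039,-0.346,0.134,0.033]]]}}

```text
time_s: 50.7
position: [0.5643, -0.3686, 0.0918]
orientation: [[-0.993, -0.114, 0.002], [-0.114, 0.993, -0.001], [-0.002, -0.001, -1.0]]
ft_force: [-0.1, -0.3, 0.4]
opening: 0.094
grip_force: 0.0
```

```bash
printf -- "-.039 -.346 .134 .033\n" >> cmds.txt; python3 plan.py 563,-369.1,40,186.5
```

```text
t 50.7 p [ 564.3 -368.6   91.8] psi -173.4 q7 95.2 open 94.0 grip 0.0 F [-0.1 -0.3  0.4]
cmd [ 563.2 -368.7   89.8] 186.5
563,-369.1,40,186.5 -> [0.0006, -0.0008, 0.0996, 0.0002] rows 1.0
```

Request:
{"name": "carry_out", "arguments": {"targets": [[[-1,0,-0.002,0.03,0],[-1,0,-0.002,0.06,0],[-1,0,-0.002,0.08,0],[-1,0,-0.002,0.1,0],[-1,0,-0.002,0.1,0]]]}}

```text
time_s: 51.32
position: [0.5627, -0.3695, 0.0391]
orientation: [[-0.994, -0.114, -0.002], [-0.114, 0.994, 0.001], [0.001, 0.001, -1.0]]
ft_force: [-0.4, 0.4, -0.9]
opening: 0.0936
grip_force: 0.0
```

Request:
{"name": "carry_out", "arguments": {"targets": [[[0,0,0,0,0],[0,0,0,0,0],[1,0,0,0,0],[1,0,0,0,0],[1,0,0,0,0],[1,0,0,0,0],[1,0,0,0,0],[1,0,0,0,0],[1,0,0,0,0],[1,0,0,0,0]]], "force": 30}}

```text
time_s: 52.58
position: [0.5627, -0.3709, 0.04]
orientation: [[-0.994, -0.113, -0.001], [-0.113, 0.994, -0.001], [0.001, -0.001, -1.0]]
ft_force: [-2.9, -3.1, -3.3]
opening: 0.043
grip_force: 30.0
```

Request:
{"name": "carry_out", "arguments": {"targets": [[[1,0,0,0,0],[1,0,0,0,0],[1,0,0,0,0],[1,0,0,0,0],[1,0,0,0,0],[1,0,0,0,0],[1,0,0,0,0],[1,0,0,0,0]]]}}

```text
time_s: 53.58
position: [0.5627, -0.3709, 0.04]
orientation: [[-0.994, -0.113, -0.001], [-0.113, 0.994, -0.001], [0.001, -0.001, -1.0]]
ft_force: [-2.6, -3.7, -4.9]
opening: 0.0433
grip_force: 30.0
```

Request:
{"name": "carry_out", "arguments": {"targets": [[[-1,0,0,0,0],[-1,0,0,0,0],[-1,0,0,0,0],[-1,0,0,0,0],[-1,0,0,0,0],[-1,0,0,-0.1,0],[-1,0,0,-0.24,0],[-1,0,0,-0.24,0],[-1,0,0,-0.24,0],[-1,0,0,-0.24,0]]]}}

```text
time_s: 54.82
position: [0.562, -0.37, 0.1584]
orientation: [[-0.994, -0.113, -0.003], [-0.113, 0.994, 0.001], [0.003, 0.001, -1.0]]
ft_force: [-0.3, -0.5, -0.3]
opening: 0.0945
grip_force: 0.0
```

```bash
python3 - <<'E'
from h import *
imgs={n:read_camera(n) for n in P}; fl=[]
for n,(X,R) in dict(top=([.55,-.05,.02],120),scene=([.55,-.37,.04],32)).items():
    I=imgs[n]
    o=np.maximum(0,np.round(proj(n,[X])[0]).astype(int)-R)
    fl.append(cv2.convertScaleAbs(cv2.resize(I[o[1]:o[1]+2*R,o[0]:o[0]+2*R],(400,400),interpolation=cv2.INTER_CUBIC),alpha=1.5))
cv2.imwrite("pics/v12.png",np.hstack(fl))
E
```

```text
(no output)
```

View pics/v12.png

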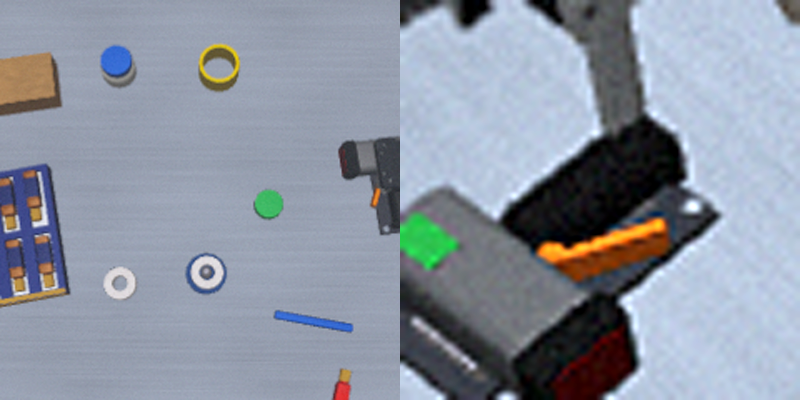

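The left half shows the roll concentric on the spindle at about (207, 272), no loose phials left on the table, and the bystanders where they started. The right half shows the orange trigger sprung back, from about (545, 250) to (665, 230). I'm handing the job in.

```bash
python3 -c "
from station import hand_in; print(hand_in())"
```

```text
the job is handed in; nothing more can be done
None
```

The job is handed in at about 55 s, though hand-in returned no verdict: in the pictures the roll sits on the spindle base and all five loose phials lie in pockets with caps to the gold edge, and the trigger was squeezed and released before and after packing, with no bystander visibly moved.

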